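# Square a pile of packing plates into the bench stop

## Robot

A 6-joint arm with a two-finger parallel gripper is mounted at the origin on the work surface. World frame = base frame: x ahead of the robot, y to its left, z up, the work surface at z = 0. Lengths are in m, angles in rad, forces in N, time in s.
With the tool pointing down it reaches from about 0.375 to 0.825 m from the base axis. Payload 5.5 kg.
Tool frame: the origin (TCP) lies at the very end of the fingers, on their centre line; the grasp point (between the pads) lies ctrl.tcp_to_grasp behind it (ctrl.tcp_to_grasp is the distance from the TCP to the grasp point, in m); z points along the fingers, y is the direction in which the jaws open and shut (so a half turn about z gives the same grasp; the last joint's range is limited). The gripper opens to 85 mm and grips with 20 to 120 N. Pads are 22 mm wide; open, the fingers measure 114 mm over their backs; the gripper's body (76 mm by 85 mm) begins 54 mm behind the grasp point. The pads swing forward as they close: fully open they stand 13 mm farther back than shut.
Start: joints at [1.197, 0.314, -0.047, 1.21, 0, 1.571], TCP at [0.219, 0.559, 0.231] pointing down, gripper open.
Joint ranges: [-2.67, 2.67], [-0.69, 1.73], [-1.03, 1.25], [-2.08, 2.16], [-1.42, 1.45], [-3.14, 3.14]. Speed limits (rad/s): [2.39, 2.39, 3.01, 3.14, 3.14, 3.14].

## Interface

Orientations are given as a unit quaternion [x, y, z, w].
In Python, from bench import status, viewer, sign_off, ctrl gives the robot as it stands.
- The arm moves only by the tool drive_tool, never from a script. Its argument "targets" is one flat list of numbers, 4 for each row, row after row: the shift along the tool's x, y, z in mm, then the turn about the tool's z in rad. A call has 1 to 5 rows; each row is the pose to reach, as a shift and turn from the pose commanded when the call began, along the tool's axes at that moment; what a row does not reach only later rows make up. A row lasts 1/12 s, in which the tool goes at most 41.7 mm and 7.16 degrees, less where a joint would pass 70% of its speed; a pose out of reach is approached as far as the arm can. A call with a gripper value outside its range is refused whole. "fingers" is the opening, from 0 (shut) to 1 (fully open), set as the call begins (left out, the last holds). The fingers move at their own pace and stop on an object; the grip force is fixed at half the most. Time passes only in rows, so rows that repeat a pose let the fingers close. It gives the time, the measured TCP pose, the force and the opening at its end, in the units of the state.
- status.get_obs(): the state, without advancing time (a new reading comes with each control period).
- viewer.grab_frame(name): name is "scene" or "top"; returns a dict with "pixels" (420x560x3 uint8, red, green, blue), "fx", "fy", "cx", "cy" (pixels), "rvec" (rotation vector, rad) and "tvec" (3), from world to camera coordinates, as OpenCV has them. Camera axes: x right, y down, z forward; pixel columns grow to the right and rows downward; lengths in m; the calibration is good to about 2 mm. A picture is of the moment at which its call begins. There is no depth.
- sign_off(): hands the job in, once; it reports no verdict.
Trained networks look in the newest picture that a camera, given by its name, has taken for a name from the list of things; names that differ only in an ending like _2 or _b are one class to them, and where a whole thing is asked for, a point or a joint stands for the part that bears it (a point fixed in the world has none). Each returns a list of dicts, best first, with "p" (0 to 1); they miss things now and then, are a little off and sometimes report something else, mostly with a low value. They report only what shows in the picture. A call takes as long as a camera call. They do not tell look-alikes from the thing itself.
- viewer.boxes_of(camera, name): "box" ([centre column, centre row, width, height] in pixels, round what is visible of it).
- viewer.trace(camera, name): "pixels" (420x560 bool, what is visible of it) and "box" ([centre column, centre row, width, height] in pixels, round what is visible of it).
- viewer.mark_of(camera, name): "centre" ([column, row] in pixels: a listed point, or the origin of a listed thing).
The state is a dict: "clock": time; "q": joint angles; "joint_vel": joint speeds; "joint_torque": joint torques, N m; "tool_pos": TCP position; "ee_rot": TCP orientation; "contact_force": force on the tool from outside, world axes, zero at the start; "torque": the same for the moment, N m; "gripper_width": finger opening in m.
Only numpy, scipy, OpenCV 4.12 (cv2) and the standard library are available. Lean on these libraries where they do the work, as an engineer would, in place of code of your own. Each camera call takes 0.05 s, during which the arm holds its last target. There are 200 camera calls.

## Task

Tilt the bin right out and take the packing plate from it, then stack it and the one lying on the bench on the plate in the L-shaped stop. Finish with all three plates lying flat in one square pile, every long side flush against the stop's long fence and every end flush against its short fence. Push gently, do not ram the stop, leave the other things on the bench where they are, and let go.

Things in the scene. Friction and masses are not known exactly. Their poses are not given: they have to be found in the camera images.
- plate_base_center (a point): bare aluminium packing plate, a plain rectangular slab 110 x 60 x 12 mm, 0.15 to 0.3 kg; point at its centre, half-way up; x along its 110 mm length, y along its 60 mm width, z through its thickness; all three plates are alike. This one lies flat on the bench inside the L-shaped stop, a little askew and about 25 to 50 mm clear of the long fence and 10 to 45 mm clear of the short one.
- plate_bench_center (a point): bare aluminium packing plate, a plain rectangular slab 110 x 60 x 12 mm, 0.15 to 0.3 kg; point at its centre, half-way up; x along its 110 mm length, y along its 60 mm width, z through its thickness; all three plates are alike. This one lies flat on the open bench.
- plate_bin_center (a point): bare aluminium packing plate, a plain rectangular slab 110 x 60 x 12 mm, 0.15 to 0.3 kg; point at its centre, half-way up; x along its 110 mm length, y along its 60 mm width, z through its thickness; all three plates are alike. This one stands on its short end inside the tilt-out bin, its broad side leaning on the inside of the bin's front panel; when the bin is out it lies on that panel, sloping 0.27 rad, its low end towards the pivot.
- stop: L-shaped grey steel stop screwed to the bench, fences 40 mm high and 14 mm thick. Origin on the bench at the inner corner; x runs along the inner face of the long fence (150 mm), y along the inner face of the short fence (100 mm), z up. Plates square in it occupy x 0 to 110 mm and y 0 to 60 mm of this frame.
- bin_hinge (a point): middle of the pivot line of the tilt-out bin, 12 mm above the bench at the foot of the green housing's front. x points into the housing (away from the side the bin tilts out to), y along the pivot, z up. Housing: 186 mm wide, 130 mm deep behind this point, its roof 172 mm above the bench and starting 8 mm in front of the pivot line.
- bin_lip (a point): middle of the upper edge of the bin's front panel, on its inner face, 222 mm from the pivot along the panel. z points up along the panel, x away from the panel's inner face. The panel is 6 mm thick (its outer face passes through the pivot line); its upper 54 mm is a tab 90 mm wide that stands proud above the housing's roof and can be hooked from behind. The bin is 144 mm wide inside, with side walls 45 mm deep, and a floor 26 mm from the pivot that the plate stands on.
- bin (a joint): tilt of the bin in rad: 0 closed, when the panel already leans 0.2 rad out from vertical; 1.1 fully out against its end stop, when the panel is 1.3 rad from vertical. Stiff pivot: it takes about 3 N at the tab and stays where it is left.
- flange: bystander: steel pipe flange, disc of 100 mm with a 44 mm hole, 16 mm high; origin at its underside
- pipe_stub: bystander: short steel tube standing on end, 42 mm across, 100 mm high; origin at its underside
- vblock: bystander: steel V-block 80 x 60 x 40 mm; origin at its underside
- oil: bystander: white oil bottle 60 mm across, 150 mm high; origin at its underside
- wrench: bystander: steel wrench 180 mm long; origin at its underside
- driver: bystander: screwdriver 200 mm long; origin at its underside
- tin: bystander: round steel tin 80 mm across, 90 mm high; origin at its underside
Not all that is in view belongs to the job. What is shaped like the part that bears plate_bench_center but red is not meant. What is shaped like the part that bears plate_base_center but brown is not meant.

How it is judged:
By the outcome, as a careful person would: the job done as asked, in the order asked, and still so for the second after the job is handed in, with the robot touching nothing.
It also fails if it takes over 72 s, if anything falls off the work surface, if the arm or the gripper's body presses on something with over 40 N, if the wrist force passes 120 N, or if a joint passes its speed limit or range.

## Working session

There is one attempt and no reset: what is moved stays moved. The work goes in short steps, Python scripts to look and compute and a tool call to move; the robot and the scene stay as the last step left them, time stands still between calls to the robot, and variables do not carry over. Pictures are saved under pics/ and viewed, about 8 in all and at most 12, crops included, and the job is handed in when it is done.

Besides the shell and the picture viewer there is one more tool, called after "Call:" in YAML: its name, and indented under it one key for each argument. drive_tool: Moves the arm, as the interface text tells. Its arguments: {"type":"object","properties":{"targets":{"type":"array","items":{"type":"number"}},"fingers":{"type":"number"}},"required":["targets"]}

```bash
ls; mkdir -p pics; cat > h.py <<'E'
import numpy as np, cv2
from scipy.spatial.transform import Rotation as R
from bench import status, viewer, ctrl
def save(f,n): cv2.imwrite('pics/'+n,cv2.cvtColor(f['pixels'],cv2.COLOR_RGB2BGR))
def K(f): return np.array([[f['fx'],0,f['cx']],[0,f['fy'],f['cy']],[0,0,1.]])
def ray(f,px):
    Rm=cv2.Rodrigues(np.array(f['rvec'],float))[0]; t=np.array(f['tvec'],float).ravel()
    o=-Rm.T@t; px=np.atleast_2d(np.array(px,float))
    d=np.c_[(px[:,0]-f['cx'])/f['fx'],(px[:,1]-f['cy'])/f['fy'],np.ones(len(px))]@Rm
    return o,d
def at_z(f,px,z):
    o,d=ray(f,px); return o+d*((z-o[2])/d[:,2])[:,None]
def proj(f,P):
    return cv2.projectPoints(np.atleast_2d(np.array(P,float)),np.array(f['rvec'],float),np.array(f['tvec'],float),K(f),None)[0][:,0]
def tri(f1,p1,f2,p2):
    o1,d1=ray(f1,p1);o2,d2=ray(f2,p2);d1=d1[0];d2=d2[0]
    s=np.linalg.lstsq(np.c_[d1,-d2],o2-o1,rcond=None)[0]
    a=o1+s[0]*d1;b=o2+s[1]*d2
    return (a+b)/2,np.linalg.norm(a-b)
E
python3 - <<'E'
from h import *
np.set_printoptions(precision=4,suppress=True)
F={c:viewer.grab_frame(c) for c in('scene','top')}
for c in F:
    save(F[c],c+'0.png'); 
    o,d=ray(F[c],[280,210]); print(c,'cam',o,d,F[c]['fx'])
for n in ['plate_base_center','plate_bench_center','plate_bin_center','stop','bin_hinge','bin_lip','flange','pipe_stub','vblock','oil','wrench','driver','tin']:
    m={c:viewer.mark_of(c,n) for c in F}
    for c in F: print(n,c,[(np.round(x['centre'],1).tolist(),round(float(x['p']),2),at_z(F[c],x['centre'],0.006)[0][:2].round(3).tolist()) for x in m[c][:3]])
    if m['scene'] and m['top']: print('   tri',*tri(F['scene'],m['scene'][0]['centre'],F['top'],m['top'][0]['centre']))
print(status.get_obs(),ctrl.tcp_to_grasp)
E
```

```text
pics
scene cam [ 0.95   -0.6817  1.0818] [[-0.3533  0.5089 -0.7851]] 396.64872504205596
top cam [ 0.369  -0.0722  1.473 ] [[ 0.1447 -0.0027 -0.9897]] 511.3172433091032
plate_base_center scene [([189.8, 269.0], 0.76, [0.378, -0.337]), ([241.8, 267.6], 0.67, [0.504, -0.238])]
plate_base_center top [([398.6, 227.3], 0.68, [0.529, -0.416]), ([374.9, 278.9], 0.55, [0.383, -0.343])]
   tri [ 0.4957 -0.3854  0.2011] 0.03880028296892253
plate_bench_center scene [([221.7, 219.3], 0.76, [0.331, -0.134]), ([323.1, 218.5], 0.76, [0.605, 0.073]), ([281.6, 212.5], 0.62, [0.477, 0.01])]
plate_bench_center top [([222.1, 198.7], 0.75, [0.619, 0.092]), ([294.3, 300.2], 0.72, [0.325, -0.114]), ([253.6, 249.8], 0.68, [0.469, 0.001])]
   tri [ 0.504  -0.0765  0.2032] 0.3297238225315431
plate_bin_center scene [([312.3, 166.9], 0.69, [0.442, 0.257])]
plate_bin_center top [([156.0, 185.0], 0.51, [0.662, 0.287]), ([152.0, 178.8], 0.49, [0.68, 0.299])]
   tri [0.5681 0.1802 0.184 ] 0.16343310409340922
stop scene [([255.7, 297.4], 0.64, [0.6, -0.292]), ([263.7, 190.7], 0.44, [0.367, 0.052])]
stop top [([352.2,
[... 1506 characters left out ...]
9])]
   tri [ 0.4786 -0.5318  0.0054] 0.007229702221945298
tin scene [([337.0, 147.4], 0.75, [0.462, 0.406])]
tin top [([110.8, 256.8], 0.68, [0.453, 0.413])]
   tri [ 0.4551  0.4183 -0.0073] 0.003930317858026756
{'clock': 1.4, 'q': array([ 1.1971,  0.3135, -0.0471,  1.2102,  0.    ,  1.5708]), 'joint_vel': array([ 0.0004, -0.0009, -0.0005,  0.0016,  0.0006,  0.0003]), 'joint_torque': array([ -0.0015, -53.9464,  34.0039,   0.0017,   0.    ,   0.    ]), 'tool_pos': array([0.2191, 0.5586, 0.2313]), 'ee_rot': array([ 0.1858,  0.9826,  0.    , -0.    ]), 'contact_force': array([-0.1536, -0.214 ,  0.0245]), 'torque': array([ 0.0294, -0.0644,  0.0095]), 'gripper_width': 0.08507963135275676} 0.0187
```

```bash
python3 - <<'E'
import cv2
for c in('scene','top'):
    i=cv2.imread(f'pics/{c}0.png'); cv2.imwrite(f'pics/{c}0b.png',cv2.resize(i,(800,600),interpolation=cv2.INTER_CUBIC))
E
```

```text
(no output)
```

View pics/scene0b.png

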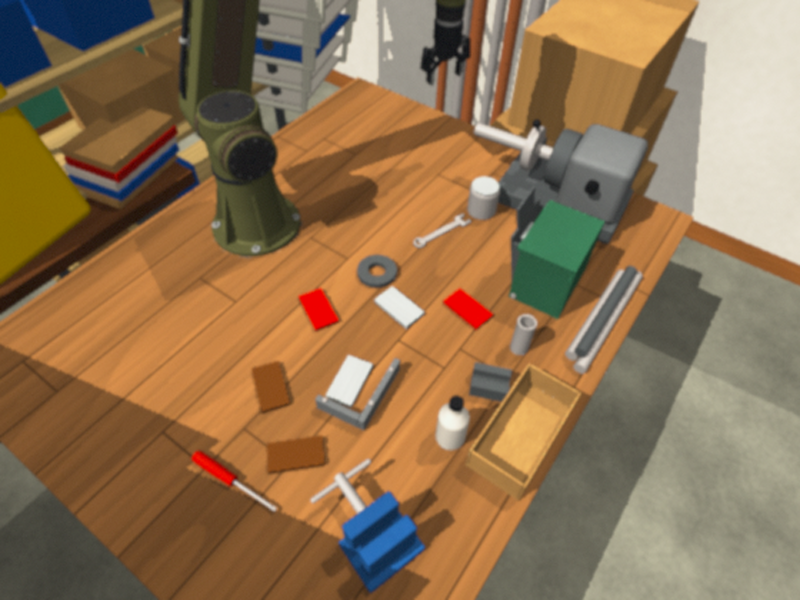

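View pics/top0b.png

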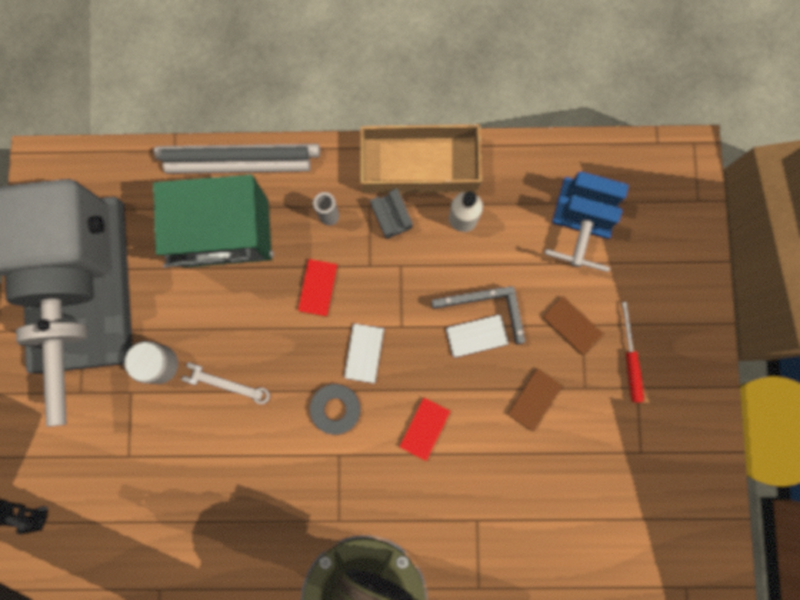

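The scene view shows the stop with the white base plate at about (350,380) of the 800-px picture. The white bench plate is at (398,306), and the green housing at (555,255) has its bin facing the robot. In the top view the stop corner is at about (512,295), the base plate at (477,336), the bench plate at (364,352) and the bin front edge at (215,258). The red and brown plates are decoys. Next I fit the poses from silhouettes.

```bash
cat > fit.py <<'E'
from h import *
from scipy.optimize import minimize
def box(x0,x1,y0,y1,z0,z1): return np.array([[x,y,z] for x in(x0,x1) for y in(y0,y1) for z in(z0,z1)])
PLATE=lambda z=0:[box(-.055,.055,-.03,.03,z,z+.012)]
STOP=[box(-.014,.15,-.014,0,0,.04),box(-.014,0,-.014,.1,0,.04)]
S=4
def rend(f,parts,p):
    c,s=np.cos(p[2]),np.sin(p[2]); m=np.zeros((420*S,560*S),np.uint8)
    for b in parts:
        w=b@np.array([[c,s,0],[-s,c,0],[0,0,1]])+[p[0],p[1],0]
        cv2.fillConvexPoly(m,cv2.convexHull(((proj(f,w)+.5)*S).astype(np.float32)).astype(np.int32),1)
    return cv2.resize(m.astype(np.float32),(560,420),interpolation=cv2.INTER_AREA)
def fit(views,p0):
    # views: (frame, mask float, parts)
    def cost(q):
        p=np.array([q[0]/1000,q[1]/1000,q[2]/50]); t=0
        for f,m,parts in views:
            r=rend(f,parts,p); t+=1-np.minimum(r,m).sum()/np.maximum(r,m).sum()
        return t/len(views)
    best=None
    q0=np.array([p0[0]*1000,p0[1]*1000,p0[2]*50])
    sim=np.vstack([q0]+[q0+np.eye(3)[i]*8 for i in range(3)])
    r=minimize(cost,q0,method='Nelder-Mead',options=dict(initial_simplex=sim,xatol=.05,fatol=1e-4,maxiter=200))
    return np.array([r.x[0]/1000,r.x[1]/1000,r.x[2]/50]),r.fun
def comp(mask,px):
    n,l=cv2.connectedComponents(mask.astype(np.uint8)); u,v=np.round(px).astype(int); return (l==l[v,u]).astype(np.float32) if l[v,u] else None
def white(f):
    h=cv2.cvtColor(f['pixels'],cv2.COLOR_RGB2HSV); return (h[...,1]<60)&(h[...,2]>140)
def green(f):
    h=cv2.cvtColor(f['pixels'],cv2.COLOR_RGB2HSV); return (h[...,0]>60)&(h[...,0]<95)&(h[...,1]>90)
def getmask(c,name,px):
    best=None
    for t in viewer.trace(c,name):
        d=np.hypot(t['box'][0]-px[0],t['box'][1]-px[1])
        if best is None or d<best[0]: best=(d,t['pixels'].astype(np.float32))
    return best
E
python3 - <<'E'
from fit import *
np.set_printoptions(precision=4,suppress=True)
F={c:viewer.grab_frame(c) for c in('scene','top')}
def say(n,r): print(n,r[0],'cost',round(r[1],3))
def parts_of(nm,pos,p0s,parts,white_=False):
    V=[]
    for c in F:
        d,m=getmask(c,nm,proj(F[c],pos)[0]); print(nm,c,'dist',round(d,1),'area',m.sum())
        if d<20: V.append((F[c],m,parts))
    r=min((fit(V,[pos[0],pos[1],a]) for a in p0s),key=lambda r:r[1]); say(nm,r)
    for v in V: say('   single',fit([v],r[0]))
    W=[(F[c],comp(white(F[c]),proj(F[c],[*r[0][:2],.012])[0]),parts) for c in F] if white_ else []
    if white_ and all(w[1] is not None for w in W): say('   white',fit(W,r[0]))
parts_of('stop',[.603,-.289,.0],[1.45,1.7],STOP)
parts_of('plate_base_center',[.505,-.24,.006],[1.4,1.75],PLATE(),True)
parts_of('plate_bench_center',[.473,.005,.006],[0.1,-.2],PLATE(),True)
H=[box(0,.13,-.093,.093,0,.172),box(-.008,.13,-.093,.093,.168,.172)]
T=[box(-.008,.13,-.093,.093,.168,.172),box(.0,.13,-.093,-.088,0,.172)]
V=[(F['scene'],green(F['scene']).astype(np.float32),H),(F['top'],green(F['top']).astype(np.float32),T)]
for v in V:
  n,l,st,_=cv2.connectedComponentsWithStats(v[1].astype(np.uint8)); k=1+st[1:,4].argsort()[-2:]; print(st[k])
for c,(f,m,p) in zip(F,V):
  px=proj(f,[.69,.22,.172])[0]; mm=comp(m>0,px); print(c,px,None if mm is None else mm.sum())
V=[(f,comp(m>0,proj(f,[.69,.22,.172])[0]),p) for f,m,p in V]
r=fit(V,[.63,.22,.05]); say('housing',r)
for v in V: say('  single',fit([v],r[0]))
E
```

```text
stop scene dist 22.8 area 645.0
stop top dist 23.4 area 636.0Traceback (most recent call last):
  File "<stdin>", line 14, in <module>
  File "<stdin>", line 10, in parts_of
  File "<stdin>", line 10, in <genexpr>
  File "fit.py", line 23, in fit
    r=minimize(cost,q0,method='Nelder-Mead',options=dict(initial_simplex=sim,xatol=.05,fatol=1e-4,maxiter=200))
    res = _minimize_neldermead(fun, x0, args, callback, bounds=bounds,
                               **options)
    fsim[k] = func(sim[k])
              ~~~~^^^^^^^^
    fx = function(np.copy(x), *(wrapper_args + args))
  File "fit.py", line 19, in cost
    return t/len(views)
           ~^~~~~~~~~~~
ZeroDivisionError: division by zero
```

```bash
cat > m.py <<'E'
from fit import *
np.set_printoptions(precision=4,suppress=True)
F={c:viewer.grab_frame(c) for c in('scene','top')}
def say(n,r): print(n,r[0],'cost',round(r[1],3))
def parts_of(nm,pos,p0s,parts,white_=False):
    V=[]
    for c in F:
        d,m=getmask(c,nm,proj(F[c],pos)[0]); print(nm,c,'dist',round(d,1),'area',m.sum())
        if d<35: V.append((F[c],m,parts))
    r=min((fit(V,[pos[0],pos[1],a]) for a in p0s),key=lambda r:r[1]); say(nm,r)
    for v in V: say('   single',fit([v],r[0]))
    W=[(F[c],comp(white(F[c]),proj(F[c],[*r[0][:2],.012])[0]),parts) for c in F] if white_ else []
    if white_ and all(w[1] is not None for w in W): say('   white',fit(W,r[0]))
E
python3 - <<'E'
from m import *
parts_of('stop',[.603,-.289,.0],[1.45,1.7],STOP)
parts_of('plate_base_center',[.505,-.24,.006],[1.4,1.75],PLATE(),True)
parts_of('plate_bench_center',[.473,.005,.006],[0.1,-.2],PLATE(),True)
H=[box(0,.13,-.093,.093,0,.172),box(-.008,.13,-.093,.093,.168,.172)]
T=[box(-.008,.13,-.093,.093,.168,.172),box(.0,.13,-.093,-.088,0,.172)]
V=[(F[c],comp(green(F[c]),proj(F[c],[.69,.22,.172])[0]),p) for c,p in(('scene',H),('top',T))]
print([v[1].sum() for v in V])
r=fit(V,[.63,.22,.05]); say('housing',r)
for v in V: say('  single',fit([v],r[0]))
E
```

```text
stop scene dist 23.5 area 608.0
stop top dist 24.5 area 615.0
stop [ 0.5894 -0.2882  1.7335] cost 0.181
   single [ 0.5885 -0.2879  1.7541] cost 0.206
   single [ 0.5899 -0.2883  1.7365] cost 0.13
plate_base_center scene dist 0.6 area 639.0
plate_base_center top dist 3.6 area 779.0
plate_base_center [ 0.5082 -0.2276  1.8121] cost 0.08
   single [ 0.506  -0.2272  1.8112] cost 0.064
   single [ 0.5094 -0.2271  1.7886] cost 0.067
   white [ 0.5082 -0.2291  1.8029] cost 0.099
plate_bench_center scene dist 4.3 area 464.0
plate_bench_center top dist 3.3 area 836.0
plate_bench_center [ 0.4768 -0.0018 -0.1898] cost 0.092
   single [ 0.4738 -0.0006 -0.1974] cost 0.119
   single [ 0.478  -0.0021 -0.1858] cost 0.052
   white [ 0.4756 -0.001  -0.1901] cost 0.068
[np.float32(3131.0), np.float32(3632.0)]
housing [0.6608 0.2789 0.0935] cost 0.093
  single [0.6602 0.2793 0.0962] cost 0.06
  single [0.6615 0.2804 0.0949] cost 0.121
```

```bash
cat > mv.py <<'E'
from h import *
def cur():
    o=status.get_obs(); x=R.from_quat(o['ee_rot']).as_matrix()[:,0]
    return np.array([*o['tool_pos'],np.arctan2(x[1],x[0])])
def plan(*T,start=None):
    c=cur() if start is None else np.array(start)
    print('from',c.round(4))
    for t in T:
        d=np.array(t[:3])-c[:3]; p=c[3]; psi=t[3] if len(t)>3 else p
        turn=-((psi-p+np.pi)%(2*np.pi)-np.pi)
        v=[1e3*(d[0]*np.cos(p)+d[1]*np.sin(p)),1e3*(d[0]*np.sin(p)-d[1]*np.cos(p)),-1e3*d[2],turn]
        print('->',np.round(t,4),'row',np.round(v,1)[:3],round(turn,3),'n>=',round(np.linalg.norm(v[:3])/41.7,1),round(abs(turn)/.125,1))
        c=np.array([*t[:3],psi])
E
cat > bin.py <<'E'
from mv import *
HX,HY,HA=.661,.279,.094
def B(x,z,y=0): return [HX+x*np.cos(HA)-y*np.sin(HA),HY+x*np.sin(HA)+y*np.cos(HA),z]
def corner(th,s): return -np.sin(th)*s+.006*np.cos(th), .012+s*np.cos(th)+.006*np.sin(th)
E
python3 - <<'E'
from bin import *
P=HA+np.pi
plan([.33,.40,.33,3.0],[.50,.28,.33,P],B(-.014,.30)+[P],B(-.014,.204)+[P])
E
```

```text
from [0.2191 0.5586 0.2313 2.7678]
-> [0.33 0.4  0.33 3.  ] row [-161.2 -107.1  -98.7] -0.232 n>= 5.2 1.9
-> [0.5    0.28   0.33   3.2356] row [-185.2  -94.8   -0. ] -0.236 n>= 5.0 1.9
-> [0.6471 0.2777 0.3    3.2356] row [-146.2  -16.1   30. ] -0.0 n>= 3.6 0.0
-> [0.6471 0.2777 0.204  3.2356] row [-0.  0. 96.] -0.0 n>= 2.3 0.0
```

Call:
drive_tool:
  targets: [-50,-35,-40,-0.1,-90,-60,-80,-0.2,-120,-80,-98,-0.232,-145,-95,-98,-0.232,-161,-107,-98,-0.232]
  fingers: 0

```text
clock: 2.42
tool_pos: [0.3246, 0.4089, 0.3289]
ee_rot: [0.07, 0.998, 0.001, 0.001]
contact_force: [1.5, 0.1, -0.2]
gripper_width: 0.0259
```

Call:
drive_tool:
  targets: [-35,-18,0,-0.1,-72,-37,0,-0.2,-110,-56,0,-0.236,-148,-76,0,-0.236,-185,-95,0,-0.236]

```text
clock: 2.83
tool_pos: [0.4931, 0.2888, 0.3271]
ee_rot: [-0.047, 0.999, 0.0, 0.0]
contact_force: [0.4, 0.6, 0.4]
gripper_width: -0.0
```

Call:
drive_tool:
  targets: [-36,-4,0,0,-73,-8,5,0,-110,-12,15,0,-146,-16,30,0,-146,-16,30,0]

```text
clock: 3.25
tool_pos: [0.6428, 0.2863, 0.2892]
ee_rot: [-0.045, 0.999, -0.002, -0.003]
contact_force: [-1.8, -0.3, -2.2]
gripper_width: -0.0001
```

```bash
python3 - <<'E'
from bin import *
fs=[viewer.grab_frame(c) for c in('scene','top')]
P=HA+np.pi
print(status.get_obs()['clock']); plan(B(-.014,.204)+[P])
tiles=[]
for f in fs:
    im=cv2.cvtColor(f['pixels'],cv2.COLOR_RGB2BGR).copy()
    # draw roof front edge & predicted lip edge (tab 90mm)
    x,z=corner(.2,.222)
    for a,b in ((B(-.008,.172,-.093),B(-.008,.172,.093)),(B(x,z,-.045),B(x,z,.045))):
        p=proj(f,[a,b]); c=p.mean(0)
        s=8
        tiles.append(None) if 0 else None
        f.setdefault('L',[]).append(p)
    c=np.mean(f['L'],axis=(0,1)); x0,y0=int(c[0]-50),int(c[1]-60)
    x0=max(x0,0);y0=max(y0,0)
    t=cv2.resize(im[y0:y0+120,x0:x0+100],None,fx=4,fy=4,interpolation=cv2.INTER_CUBIC)
    for p,col in zip(f['L'],((0,0,255),(255,0,255))):
        q=((p+.5-[x0,y0])*4).astype(int); cv2.line(t,q[0].tolist(),q[1].tolist(),col,1)
    tiles.append(t)
cv2.imwrite('pics/hook.png',np.hstack(tiles))
E
```

```text
3.35
from [ 0.6389  0.2874  0.2937 -3.0488]
-> [0.6471 0.2777 0.204  3.2356] row [ -7.2 -10.4  89.7] -0.001 n>= 2.2 0.0
```

View pics/hook.png

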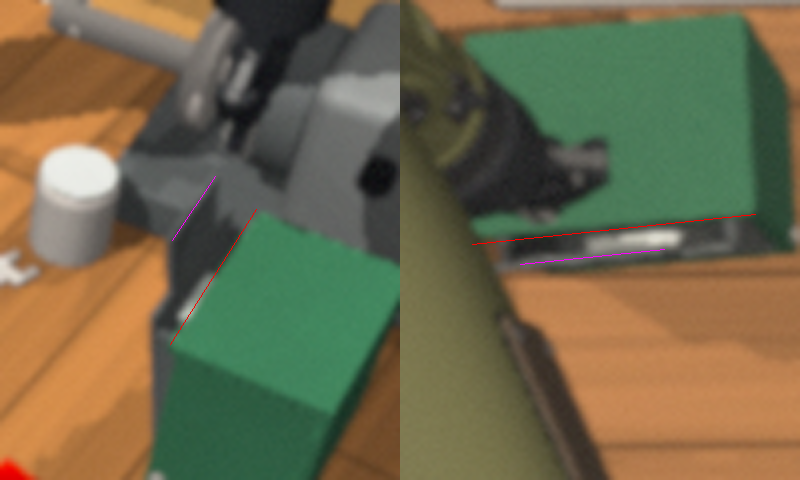

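```bash
python3 - <<'E'
from bin import *
P=HA+np.pi
T=[B(-.014,.30)+[P],B(-.014,.204)+[P]]
for th in (.2,.3,.4,.5,.6,.7,.8,.9,1.,1.1,1.2,1.3,1.33):
    x,z=corner(th,.195); T.append(B(x+.011,z)+[P])
plan(*T)
E
```

```text
from [ 0.6389  0.2874  0.2937 -3.0488]
-> [0.6471 0.2777 0.3    3.2356] row [ -7.2 -10.4  -6.3] -0.001 n>= 0.3 0.0
-> [0.6471 0.2777 0.204  3.2356] row [-0.  0. 96.] -0.0 n>= 2.3 0.0
-> [0.6392 0.2769 0.2043 3.2356] row [ 7.9 -0.  -0.3] -0.0 n>= 0.2 0.0
-> [0.6203 0.2752 0.2001 3.2356] row [19.   0.   4.2] -0.0 n>= 0.5 0.0
-> [0.6019 0.2734 0.1939 3.2356] row [18.5 -0.   6.1] -0.0 n>= 0.5 0.0
-> [0.5841 0.2718 0.186  3.2356] row [17.8 -0.   7.9] -0.0 n>= 0.5 0.0
-> [0.5673 0.2702 0.1763 3.2356] row [16.9  0.   9.7] -0.0 n>= 0.5 0.0
-> [0.5515 0.2687 0.165  3.2356] row [15.9 -0.  11.3] -0.0 n>= 0.5 0.0
-> [0.5368 0.2673 0.1522 3.2356] row [14.7 -0.  12.8] -0.0 n>= 0.5 0.0
-> [0.5236 0.266  0.1379 3.2356] row [13.3  0.  14.2] -0.0 n>= 0.5 0.0
-> [0.5118 0.2649 0.1224 3.2356] row [11.8 -0.  15.5] -0.0 n>= 0.5 0.0
-> [0.5016 0.264  0.1058 3.2356] row [10.2 -0.  16.6] -0.0 n>= 0.5 0.0
-> [0.4932 0.2632 0.0883 3.2356] row [ 8.5  0.  17.5] -0.0 n>= 0.5 0.0
-> [0.4865 0.2625 0.0699 3.2356] row [ 6.7  0.  18.3] -0.0 n>= 0.5 0.0
-> [0.4848 0.2624 0.0643 3.2356] row [ 1.7 -0.   5.6] -0.0 n>= 0.1 0.0
```

Call:
drive_tool:
  targets: [-7,-10,-6,0,-7,-10,25,0,-7,-10,60,0,-7,-10,90,0,-7,-10,90,0]

```text
clock: 3.77
tool_pos: [0.6421, 0.2778, 0.2016]
ee_rot: [-0.048, 0.999, -0.001, -0.004]
contact_force: [-1.1, -0.3, -1.2]
gripper_width: -0.0003
```

Call:
drive_tool:
  targets: [8,0,0,0,17,0,2,0,27,0,4,0,36,0,7,0,45,0,10,0]

```text
clock: 4.18
tool_pos: [0.6028, 0.2758, 0.2015]
ee_rot: [-0.047, 0.999, 0.001, 0.003]
contact_force: [2.4, 0.5, -0.8]
gripper_width: -0.0003
```

```bash
python3 - <<'E'
from bin import *
print(status.get_obs()['contact_force'])
P=HA+np.pi
T=[]
for th in (.5,.6,.7,.8,.9,1.,1.1,1.2,1.3,1.33):
    x,z=corner(th,.195); T.append(B(x+.011,z)+[P])
plan(*T)
E
```

```text
[ 2.43252158  0.4977098  -0.75612953]
from [ 0.6028  0.2758  0.2015 -3.0469]
-> [0.5841 0.2718 0.186  3.2356] row [19.  -2.3 15.5] 0.001 n>= 0.6 0.0
-> [0.5673 0.2702 0.1763 3.2356] row [16.9  0.   9.7] -0.0 n>= 0.5 0.0
-> [0.5515 0.2687 0.165  3.2356] row [15.9 -0.  11.3] -0.0 n>= 0.5 0.0
-> [0.5368 0.2673 0.1522 3.2356] row [14.7 -0.  12.8] -0.0 n>= 0.5 0.0
-> [0.5236 0.266  0.1379 3.2356] row [13.3  0.  14.2] -0.0 n>= 0.5 0.0
-> [0.5118 0.2649 0.1224 3.2356] row [11.8 -0.  15.5] -0.0 n>= 0.5 0.0
-> [0.5016 0.264  0.1058 3.2356] row [10.2 -0.  16.6] -0.0 n>= 0.5 0.0
-> [0.4932 0.2632 0.0883 3.2356] row [ 8.5  0.  17.5] -0.0 n>= 0.5 0.0
-> [0.4865 0.2625 0.0699 3.2356] row [ 6.7  0.  18.3] -0.0 n>= 0.5 0.0
-> [0.4848 0.2624 0.0643 3.2356] row [ 1.7 -0.   5.6] -0.0 n>= 0.1 0.0
```

Call:
drive_tool:
  targets: [14,-1,10,0,30,-2,20,0,46,-2,31,0,60,-2,44,0,74,-2,58,0]

```text
clock: 4.6
tool_pos: [0.5293, 0.2673, 0.1433]
ee_rot: [-0.047, 0.999, 0.002, 0.003]
contact_force: [0.4, 0.6, 0.2]
gripper_width: 0.0003
```

Call:
drive_tool:
  targets: [12,0,15,0,22,0,32,0,31,0,49,0,35,0,64,0,36,0,66,0]

```text
clock: 5.02
tool_pos: [0.4913, 0.2627, 0.0739]
ee_rot: [-0.048, 0.999, 0.0, 0.0]
contact_force: [-0.7, -0.7, -0.2]
gripper_width: -0.0001
```

```bash
python3 - <<'E'
from bin import *
print(status.get_obs()['contact_force'])
P=HA+np.pi
x,z=corner(1.3,.195);plan(B(x+.011,z)+[P])
E
```

```text
[-0.6544216  -0.66658625 -0.24194887]
from [ 0.4913  0.2627  0.0739 -3.0463]
-> [0.4865 0.2625 0.0699 3.2356] row [4.8 0.3 4. ] 0.001 n>= 0.1 0.0
```

Call:
drive_tool:
  targets: [4,0,4,0,4,0,8,0,4,0,11,0,4,0,12,0]

```text
clock: 5.35
tool_pos: [0.4893, 0.2632, 0.0677]
ee_rot: [-0.047, 0.999, 0.002, 0.002]
contact_force: [-18.3, -8.5, 56.2]
gripper_width: -0.0001
```

```bash
python3 - <<'E'
from bin import *
f=viewer.grab_frame('scene');save(f,'bin1.png')
im=cv2.imread('pics/bin1.png')[70:280,230:470]; cv2.imwrite('pics/bin1c.png',cv2.resize(im,(680,595),interpolation=cv2.INTER_CUBIC))
print(status.get_obs()['contact_force'],cur())
E
```

```text
[-16.74683259  -6.9909282   48.31109632] [ 0.48932357  0.26314066  0.06778862 -3.04704078]
```

View pics/bin1c.png

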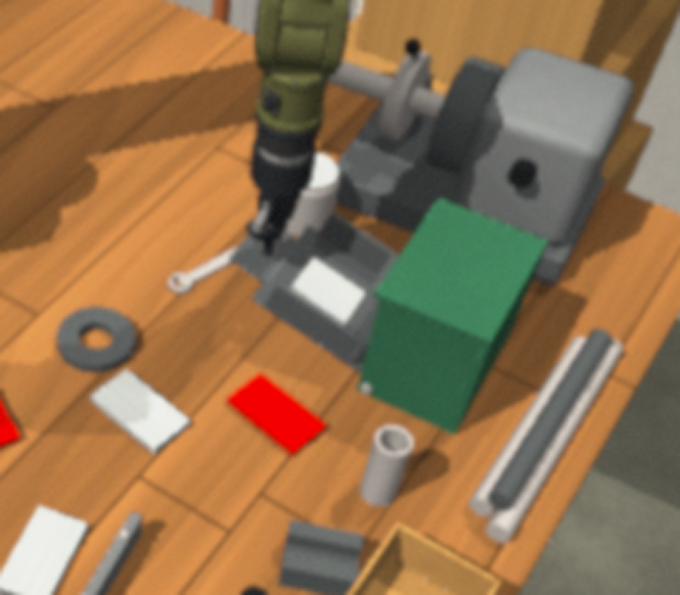

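The bin is out against its end stop and the plate lies on the panel, at about (330,290) in the crop. I'll back off and measure the plate there.

Call:
drive_tool:
  targets: [0,0,-15,0,0,0,-40,0,0,0,-80,0,0,0,-115,0,0,0,-150,0]

```text
clock: 5.82
tool_pos: [0.489, 0.2623, 0.2145]
ee_rot: [-0.047, 0.999, 0.001, 0.001]
contact_force: [0.9, 0.6, 0.1]
gripper_width: 0.0004
```

Call:
drive_tool:
  targets: [30,0,0,0,65,0,0,0,80,0,0,0]
  fingers: 1

```text
clock: 6.07
tool_pos: [0.407, 0.2544, 0.2132]
ee_rot: [-0.047, 0.999, 0.001, 0.001]
contact_force: [-0.6, -0.5, -0.7]
gripper_width: 0.0355
```

```bash
cat > binfit.py <<'E'
from fit import *
from bin import *
th=1.3
def pl(q):  # q: y offset mm, s mm, yaw -> 8 corners world
    y,s,a=q[0]/1e3,q[1]/1e3,q[2]
    b=box(-.055,.055,-.03,.03,.006,.018); c,sn=np.cos(a),np.sin(a)
    ss=s+b[:,0]*c-b[:,1]*sn; yy=y+b[:,0]*sn+b[:,1]*c; n=b[:,2]
    bx=-np.sin(th)*ss+np.cos(th)*n; bz=.012+np.cos(th)*ss+np.sin(th)*n
    return np.array([B(X,Z,Y) for X,Z,Y in zip(bx,bz,yy)])
E
python3 - <<'E'
from binfit import *
np.set_printoptions(precision=4,suppress=True)
for views in (('scene',),('top',),('scene','top')):
    V=[]
    for c in views:
        f=viewer.grab_frame(c); m=comp(white(f),proj(f,pl([0,81,0]).mean(0))[0])
        if m is None: print(c,'none'); continue
        V.append((f,m)); 
    def cost(q):
        q=[q[0],q[1],q[2]/50]; t=0
        for f,m in V:
            r=np.zeros((420*4,560*4),np.uint8); cv2.fillConvexPoly(r,cv2.convexHull(((proj(f,pl(q))+.5)*4).astype(np.float32)).astype(np.int32),1)
            r=cv2.resize(r.astype(np.float32),(560,420),interpolation=cv2.INTER_AREA)
            t+=1-np.minimum(r,m).sum()/np.maximum(r,m).sum()
        return t/len(V)
    if not V: continue
    q0=np.array([0,81,0.]); r=minimize(cost,q0,method='Nelder-Mead',options=dict(initial_simplex=np.vstack([q0,q0+[15,0,0],q0+[0,15,0],q0+[0,0,8]])))
    print(views,[v[1].sum() for v in V],r.x,r.fun,'centre',pl([r.x[0],r.x[1],r.x[2]/50]).mean(0))
print(cur(),status.get_obs()['clock'],status.get_obs()['gripper_width'],status.get_obs()['contact_force'])
E
```

```text
('scene',) [np.float32(353.0)] [-0.6884 93.2031  0.9914] 0.25135064125061035 centre [0.5749 0.2702 0.0485]
('top',) [np.float32(706.0)] [-3.8475 81.9392  0.5688] 0.15006780624389648 centre [0.586  0.2681 0.0455]
('scene', 'top') [np.float32(350.0), np.float32(708.0)] [-2.8404 86.7527  1.2162] 0.21477597951889038 centre [0.5812 0.2686 0.0468]
[ 0.4099  0.2551  0.2123 -3.047 ] 6.2667 0.06525008530507917 [ 0.2903 -0.6617 -0.5956]
```

```bash
python3 - <<'E'
from bin import *
P=HA+np.pi
t=lambda z:B(-.0816,z,-.003)+[P+.012]
plan(t(.20),t(.055),t(.040),t(.19))
E
```

```text
from [ 0.4099  0.2551  0.2123 -3.047 ]
-> [0.58   0.2684 0.2    3.2476] row [-170.7   -2.8   12.3] -0.011 n>= 4.1 0.1
-> [0.58   0.2684 0.055  3.2476] row [ -0.   0. 145.] -0.0 n>= 3.5 0.0
-> [0.58   0.2684 0.04   3.2476] row [-0.  0. 15.] -0.0 n>= 0.4 0.0
-> [0.58   0.2684 0.19   3.2476] row [  -0.    0. -150.] -0.0 n>= 3.6 0.0
```

Call:
drive_tool:
  targets: [-35,0,3,0,-75,-1,6,0,-115,-2,9,0,-150,-3,12,-0.011,-171,-3,12,-0.011]
  fingers: 1

```text
clock: 6.68
tool_pos: [0.5841, 0.2672, 0.1976]
ee_rot: [-0.052, 0.999, -0.0, 0.001]
contact_force: [0.3, 0.1, 0.4]
gripper_width: 0.0855
```

Call:
drive_tool:
  targets: [0,0,30,0,0,0,65,0,0,0,100,0,0,0,130,0,0,0,140,0]

```text
clock: 7.1
tool_pos: [0.5777, 0.2659, 0.0534]
ee_rot: [-0.052, 0.999, -0.001, -0.003]
contact_force: [-1.4, -0.9, 0.1]
gripper_width: 0.0855
```

```bash
python3 - <<'E'
from bin import *
P=HA+np.pi
t=lambda z:B(-.0816,z,-.003)+[P+.012]
plan(t(.040)); print(status.get_obs()['contact_force'])
E
```

```text
from [ 0.5777  0.2659  0.0534 -3.0373]
-> [0.58   0.2684 0.04   3.2476] row [-2.6  2.2 13.4] -0.002 n>= 0.3 0.0
[-1.42694569 -0.94973294  0.10926131]
```

Call:
drive_tool:
  targets: [0,2,5,0,0,2,10,0,0,2,15,0,0,2,15,0]

```text
clock: 7.43
tool_pos: [0.5801, 0.2699, 0.0446]
ee_rot: [-0.053, 0.999, 0.0, 0.001]
contact_force: [0.7, -0.3, 0.3]
gripper_width: 0.0854
```

Call:
drive_tool:
  targets: [0,0,0,0,0,0,0,0,0,0,0,0,0,0,0,0,0,0,0,0]
  fingers: 0

```text
clock: 7.85
tool_pos: [0.5801, 0.2692, 0.046]
ee_rot: [-0.052, 0.999, -0.0, 0.001]
contact_force: [-1.7, -2.4, 8.5]
gripper_width: 0.0575
```

Call:
drive_tool:
  targets: [0,0,0,0,0,0,-2,0,0,0,-5,0,0,0,-10,0,0,0,-15,0]

```text
clock: 8.27
tool_pos: [0.5786, 0.2694, 0.0588]
ee_rot: [-0.053, 0.999, -0.0, -0.0]
contact_force: [-0.1, 0.9, -2.3]
gripper_width: 0.0575
```

Call:
drive_tool:
  targets: [0,0,-20,0,0,0,-50,0,0,0,-85,0,0,0,-120,0,0,0,-150,0]

```text
clock: 8.68
tool_pos: [0.579, 0.2696, 0.2114]
ee_rot: [-0.053, 0.999, 0.0, 0.001]
contact_force: [0.3, -0.1, -3.4]
gripper_width: 0.0559
```

```bash
python3 - <<'E'
from bin import *
o=status.get_obs(); print(cur(),o['clock'],o['gripper_width'],o['contact_force'],o['torque'])
t=[]
for c in('scene','top'):
    f=viewer.grab_frame(c); p=proj(f,cur()[:3])[0].astype(int); x0,y0=max(p[0]-50,0),max(p[1]-60,0)
    im=cv2.cvtColor(f['pixels'],cv2.COLOR_RGB2BGR)[y0:y0+120,x0:x0+100]; t.append(cv2.resize(im,(400,480),interpolation=cv2.INTER_CUBIC))
cv2.imwrite('pics/held.png',np.hstack(t))
E
```

```text
[ 0.57904303  0.26960227  0.21136583 -3.03627626] 8.6833 0.05593757754585006 [ 0.31936063 -0.0661798  -3.41003534] [ 0.04049604 -0.03393594 -0.07261703]
```

View pics/held.png

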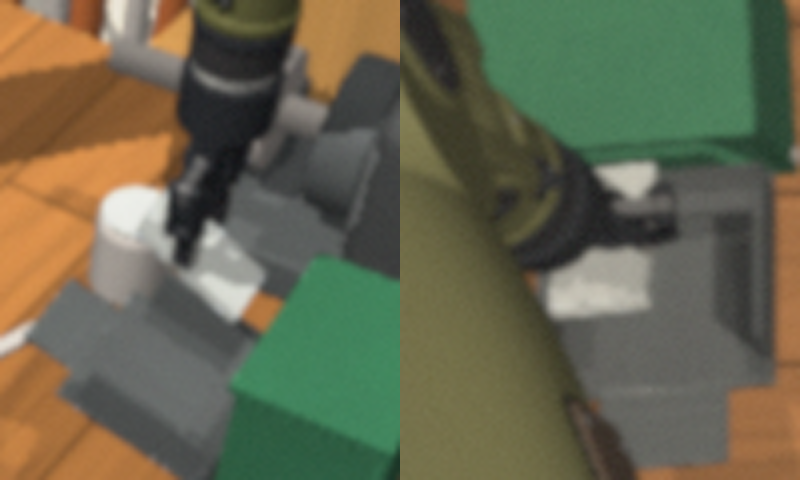

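```bash
python3 - <<'E'
from mv import *
c=cur();plan([.50,.24,.23],[.50,.05,.23,2.65],[.5066,-.10,.20,2.1],[.5066,-.221,.12,1.77],[.5066,-.221,.045,1.77])
E
```

```text
from [ 0.5822  0.2711  0.2156 -3.0362]
-> [0.5  0.24 0.23] row [ 85.  -22.2 -14.4] -0.0 n>= 2.1 0.0
-> [0.5  0.05 0.23 2.65] row [  20.  -188.9   -0. ] 0.597 n>= 4.6 4.8
-> [ 0.5066 -0.1     0.2     2.1   ] row [ -76.6 -129.1   30. ] 0.55 n>= 3.7 4.4
-> [ 0.5066 -0.221   0.12    1.77  ] row [-104.4  -61.1   80. ] 0.33 n>= 3.5 2.6
-> [ 0.5066 -0.221   0.045   1.77  ] row [ 0.  0. 75.] -0.0 n>= 1.8 0.0
```

Call:
drive_tool:
  targets: [20,-5,-6,0,45,-12,-12,0,70,-18,-14,0,85,-22,-14,0]

```text
clock: 9.12
tool_pos: [0.4943, 0.2377, 0.2223]
ee_rot: [-0.053, 0.999, -0.0, -0.001]
contact_force: [0.5, 0.5, -2.2]
gripper_width: 0.0561
```

Call:
drive_tool:
  targets: [3,-30,0,0.12,7,-68,0,0.24,11,-106,0,0.36,16,-145,0,0.48,20,-185,0,0.6]

```text
clock: 9.53
tool_pos: [0.4953, 0.0512, 0.222]
ee_rot: [0.247, 0.969, -0.0, -0.0]
contact_force: [0.7, -0.5, -2.4]
gripper_width: 0.0563
```

Call:
drive_tool:
  targets: [-15,-26,6,0.11,-30,-52,12,0.22,-46,-78,18,0.33,-62,-104,24,0.44,-77,-129,30,0.55]

```text
clock: 9.95
tool_pos: [0.5021, -0.099, 0.1918]
ee_rot: [0.501, 0.865, -0.0, -0.0]
contact_force: [1.6, -0.3, -2.2]
gripper_width: 0.056
```

Call:
drive_tool:
  targets: [-30,-18,20,0.1,-60,-35,40,0.2,-85,-50,60,0.3,-104,-61,70,0.33,-104,-61,80,0.33]

```text
clock: 10.37
tool_pos: [0.5012, -0.2217, 0.1108]
ee_rot: [0.637, 0.771, -0.001, -0.0]
contact_force: [0.8, -0.6, -2.8]
gripper_width: 0.056
```

```bash
python3 - <<'E'
from fit import *
from mv import *
o=status.get_obs(); print(cur(),o['clock'],o['gripper_width'],o['contact_force'])
plan([.5066,-.221,.045,1.77])
t=[]
for c in('scene','top'):
    f=viewer.grab_frame(c); p=proj(f,[.52,-.23,.04])[0].astype(int); x0,y0=max(p[0]-45,0),max(p[1]-55,0)
    im=cv2.resize(cv2.cvtColor(f['pixels'],cv2.COLOR_RGB2BGR)[y0:y0+100,x0:x0+80],(480,600),interpolation=cv2.INTER_CUBIC)
    def dr(P,z,q,col):
        cc,s=np.cos(q[2]),np.sin(q[2]); w=[[q[0]+cc*a-s*b,q[1]+s*a+cc*b,z] for a,b in P]
        cv2.polylines(im,[((proj(f,w)+.5-[x0,y0])*6).astype(np.int32)],True,col,1)
    dr([(-.014,-.014),(.15,-.014),(.15,0),(0,0),(0,.1),(-.014,.1)],.04,[.5894,-.2882,1.735],(0,0,255))
    dr([(-.055,-.03),(.055,-.03),(.055,.03),(-.055,.03)],.012,[.508,-.228,1.80],(255,0,255))
    t.append(im[:,:400])
cv2.imwrite('pics/pre.png',np.hstack(t))
E
```

```text
[ 0.5012244  -0.22171407  0.11079494  1.76133535] 10.3667 0.0559514706463071 [ 0.841445   -0.57963249 -2.82705704]
from [ 0.5012 -0.2217  0.1108  1.7613]
-> [ 0.5066 -0.221   0.045   1.77  ] row [-0.3  5.4 65.8] -0.009 n>= 1.6 0.1
```

View pics/pre.png

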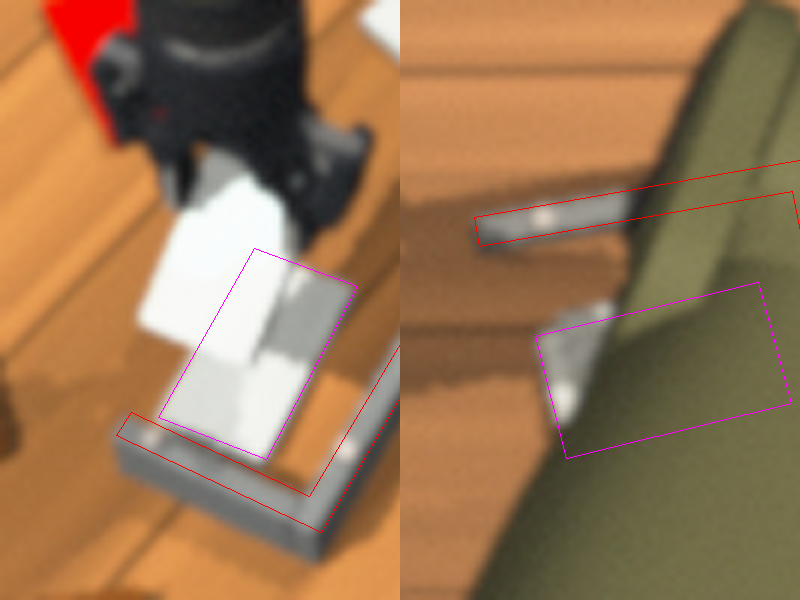

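Call:
drive_tool:
  targets: [0,5,20,0,0,5,45,0,0,5,60,0,0,5,66,0]

```text
clock: 10.8
tool_pos: [0.5059, -0.215, 0.045]
ee_rot: [0.634, 0.774, -0.0, -0.002]
contact_force: [-0.5, 1.9, 1.4]
gripper_width: 0.0564
```

Call:
drive_tool:
  targets: [0,0,4,0,0,0,8,0,0,0,11,0,0,0,14,0,0,0,16,0]

```text
clock: 11.22
tool_pos: [0.5086, -0.2168, 0.0321]
ee_rot: [0.634, 0.773, 0.001, 0.001]
contact_force: [0.1, 4.8, 6.9]
gripper_width: 0.0562
```

Call:
drive_tool:
  targets: [0,0,3,0,0,0,6,0,0,0,9,0,0,0,12,0,0,0,14,0]

```text
clock: 11.63
tool_pos: [0.5086, -0.2167, 0.0181]
ee_rot: [0.634, 0.773, 0.001, 0.001]
contact_force: [-0.7, 5.5, 6.1]
gripper_width: 0.056
```

```bash
python3 - <<'E'
from mv import *
o=status.get_obs();print(cur(),o['contact_force'],o['torque'],o['gripper_width'])
f=viewer.grab_frame('scene'); p=proj(f,[.52,-.23,.04])[0].astype(int); x0,y0=p[0]-50,p[1]-50
cv2.imwrite('pics/press.png',cv2.resize(cv2.cvtColor(f['pixels'],cv2.COLOR_RGB2BGR)[y0:y0+90,x0:x0+100],(600,540),interpolation=cv2.INTER_CUBIC))
E
```

```text
[ 0.50859956 -0.21667636  0.0180946   1.76760713] [-0.67197018  5.46548306  6.11239491] [0.6839864  0.1136696  0.02988451] 0.0559580675034044
```

View pics/press.png

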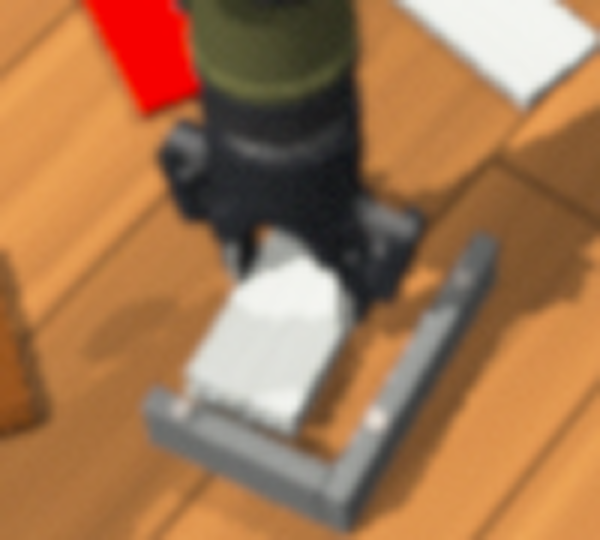

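Call:
drive_tool:
  targets: [0,0,2,0,0,0,2,0]

```text
clock: 11.85
tool_pos: [0.5088, -0.2168, 0.0174]
ee_rot: [0.634, 0.773, 0.001, 0.001]
contact_force: [-4.8, 7.3, 16.8]
gripper_width: 0.056
```

Call:
drive_tool:
  targets: [0,0,0,0,0,0,0,0,0,0,0,0,0,0,-10,0,0,0,-30,0]
  fingers: 0.9

```text
clock: 12.27
tool_pos: [0.5053, -0.2165, 0.0434]
ee_rot: [0.635, 0.773, -0.001, -0.002]
contact_force: [-0.7, -0.6, -0.6]
gripper_width: 0.077
```

Call:
drive_tool:
  targets: [0,0,-30,0,20,0,-60,0,55,0,-90,0,90,0,-110,0,130,0,-120,0]

```text
clock: 12.68
tool_pos: [0.4839, -0.092, 0.1678]
ee_rot: [0.635, 0.772, 0.001, 0.002]
contact_force: [1.2, 0.3, 0.3]
gripper_width: 0.0769
```

```bash
cat > chk.py <<'E'
from m import *
def white_fit(tag,p,z0,h):
    for c in ('scene','top'):
        m=comp(white(F[c]),proj(F[c],[p[0],p[1],z0+h])[0])
        if m is not None: say(tag+' '+c,fit([(F[c],m,[box(-.055,.055,-.03,.03,z0,z0+h)])],p))
E
python3 - <<'E'
from chk import *
from mv import *
white_fit('top plate',[.508,-.228,1.79],.012,.012)
white_fit('bench',[.4756,-.001,-.19],0,.012)
plan([.476,-.0015,.12,-.19+np.pi])
im=cv2.cvtColor(F['scene']['pixels'],cv2.COLOR_RGB2BGR); p=proj(F['scene'],[.52,-.23,.04])[0].astype(int); x0,y0=p[0]-50,p[1]-50
cv2.imwrite('pics/st2.png',cv2.resize(im[y0:y0+90,x0:x0+100],(600,540),interpolation=cv2.INTER_CUBIC))
E
```

```text
top plate scene [ 0.5086 -0.2294  1.7637] cost 0.323
top plate top [ 0.5103 -0.2299  1.7991] cost 0.095
bench scene [ 0.4731 -0.0011 -0.1832] cost 0.058
from [ 0.4827 -0.0882  0.1673  1.7717]
-> [ 0.476  -0.0015  0.12    2.9516] row [86.3 10.7 47.3] -1.18 n>= 2.4 9.4
```

View pics/st2.png

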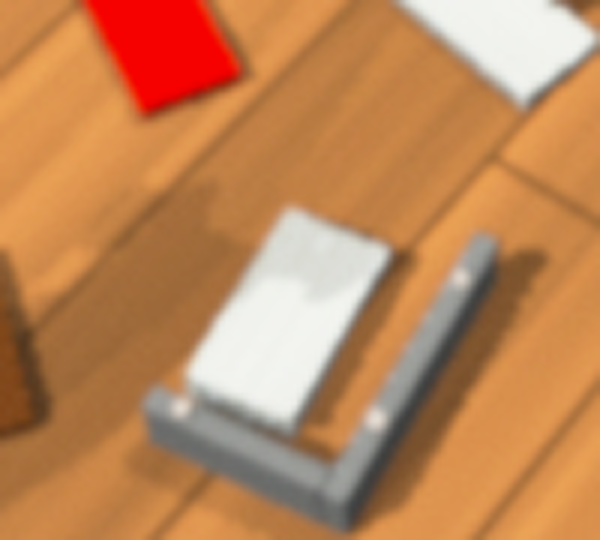

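Call:
drive_tool:
  targets: [22,3,10,-0.12,44,5,25,-0.24,65,8,35,-0.36,86,11,47,-0.48,86,11,47,-0.6]
  fingers: 1

```text
clock: 13.2
tool_pos: [0.4747, -0.0032, 0.1152]
ee_rot: [0.374, 0.927, -0.0, -0.002]
contact_force: [-0.8, -0.2, -0.3]
gripper_width: 0.0855
```

Call:
drive_tool:
  targets: [0,0,0,-0.12,0,0,0,-0.24,0,0,0,-0.36,0,0,0,-0.48,0,0,0,-0.58]

```text
clock: 13.62
tool_pos: [0.4766, -0.006, 0.1173]
ee_rot: [0.095, 0.996, -0.0, 0.0]
contact_force: [-0.4, -0.2, -1.3]
gripper_width: 0.0854
```

Call:
drive_tool:
  targets: [0,0,20,0,0,0,40,0,0,0,60,0,0,0,70,0,0,0,70,0]

```text
clock: 14.03
tool_pos: [0.4745, -0.0059, 0.0452]
ee_rot: [0.097, 0.995, -0.0, -0.002]
contact_force: [-0.5, -0.7, -0.4]
gripper_width: 0.0852
```

```bash
python3 - <<'E'
from mv import *
print(status.get_obs()['contact_force']);plan([.475,-.0013,.005,-.188+np.pi])
E
```

```text
[-0.5253537  -0.6742252  -0.37192256]
from [ 0.4745 -0.0059  0.0452  2.9463]
-> [ 4.7500e-01 -1.3000e-03  5.0000e-03  2.9536e+00] row [ 0.4  4.6 40.2] -0.007 n>= 1.0 0.1
```

Call:
drive_tool:
  targets: [0,5,10,0,0,5,20,0,0,5,30,0,0,5,38,0,0,5,40,0]

```text
clock: 14.45
tool_pos: [0.4764, -0.0005, 0.0057]
ee_rot: [0.097, 0.995, -0.0, -0.001]
contact_force: [0.4, 0.1, 0.1]
gripper_width: 0.0859
```

Call:
drive_tool:
  targets: [0,0,0,0,0,0,0,0,0,0,0,0,0,0,0,0,0,0,0,0]
  fingers: 0

```text
clock: 14.87
tool_pos: [0.4826, -0.0005, 0.0117]
ee_rot: [0.097, 0.995, 0.001, 0.005]
contact_force: [5.2, 11.2, 38.8]
gripper_width: 0.0255
```

Call:
drive_tool:
  targets: [0,0,0,0,0,0,0,0]

```text
clock: 15.03
tool_pos: [0.4842, -0.0009, 0.012]
ee_rot: [0.097, 0.995, 0.0, 0.006]
contact_force: [2.2, 0.7, 29.2]
gripper_width: 0.0004
```

```bash
python3 - <<'E'
from mv import *
o=status.get_obs();print(o['contact_force'],o['gripper_width']);
c=cur();plan([c[0],c[1],.10],[.50,-.10,.10,2.35],[.5095,-.2297,.08,1.79],[.5095,-.2297,.035,1.79])
E
```

```text
[ 2.18161609  0.71293971 29.2033235 ] 0.00039629270733981055
from [ 4.8420e-01 -9.0000e-04  1.2000e-02  2.9466e+00]
-> [ 0.4842 -0.0009  0.1   ] row [  0.   0. -88.] -0.0 n>= 2.1 0.0
-> [ 0.5  -0.1   0.1   2.35] row [-34.7 -94.2  -0. ] 0.597 n>= 2.4 4.8
-> [ 0.5095 -0.2297  0.08    1.79  ] row [-99.  -84.4  20. ] 0.56 n>= 3.2 4.5
-> [ 0.5095 -0.2297  0.035   1.79  ] row [ 0.  0. 45.] -0.0 n>= 1.1 0.0
```

Call:
drive_tool:
  targets: [0,0,-20,0,0,0,-50,0,0,0,-80,0,0,0,-110,0,0,0,-130,0]
  fingers: 1

```text
clock: 15.45
tool_pos: [0.4787, -0.0006, 0.1406]
ee_rot: [0.097, 0.995, 0.0, 0.002]
contact_force: [0.9, -0.5, 0.2]
gripper_width: 0.061
```

Call:
drive_tool:
  targets: [0,-40,0,0,0,-80,0,0,0,-110,0,0,0,-110,0,0]

```text
clock: 15.78
tool_pos: [0.4556, -0.1127, 0.1381]
ee_rot: [0.1, 0.995, -0.001, 0.001]
contact_force: [-0.5, 0.4, 0.3]
gripper_width: 0.0854
```

```bash
python3 - <<'E'
from chk import *
from mv import *
o=status.get_obs();print(o['clock'],o['gripper_width'])
white_fit('bench',[.478,-.001,-.19],0,.012)
d,m=getmask('top','plate_bench_center',proj(F['top'],[.478,-.001,.012])[0]); print(d,m.sum()); say('trace top',fit([(F['top'],m,PLATE())],[.478,-.001,-.19]))
plan([.478,-.001,.05,-.188+np.pi])
E
```

```text
15.8833 0.08558602236064936
bench scene [ 0.4724 -0.0007 -0.1605] cost 0.074
bench top [ 0.4771 -0.0012 -0.178 ] cost 0.056
2.4244727303813907 747.0
trace top [ 0.4768 -0.0015 -0.1779] cost 0.098
from [ 0.4562 -0.1086  0.1375  2.9457]
-> [ 0.478  -0.001   0.05    2.9536] row [ -0.4 109.8  87.5] -0.008 n>= 3.4 0.1
```

Plate unmoved; I'll go back, this time with the TCP lower.

Call:
drive_tool:
  targets: [1,35,15,0,1,70,40,0,1,100,65,-0.015,1,109,85,-0.015,1,109,88,-0.015]

```text
clock: 16.35
tool_pos: [0.474, 0.0021, 0.0461]
ee_rot: [0.087, 0.996, 0.0, -0.002]
contact_force: [-0.8, -0.3, -0.6]
gripper_width: 0.085
```

```bash
python3 - <<'E'
from mv import *
print(status.get_obs()['contact_force']);plan([.476,-.0013,-.002,-.178+np.pi])
E
```

```text
[-0.79092787 -0.26442262 -0.5867173 ]
from [4.7400e-01 2.1000e-03 4.6100e-02 2.9673e+00]
-> [ 4.7600e-01 -1.3000e-03 -2.0000e-03  2.9636e+00] row [-2.5 -3.  48.1] 0.004 n>= 1.2 0.0
```

Call:
drive_tool:
  targets: [-1,-3,12,0,-1,-3,24,0,-1,-3,36,0,-1,-3,44,0,-1,-3,47,0]

```text
clock: 16.77
tool_pos: [0.4761, -0.0044, 0.0016]
ee_rot: [0.09, 0.996, -0.0, -0.001]
contact_force: [-0.6, -0.5, 0.1]
gripper_width: 0.0853
```

Call:
drive_tool:
  targets: [0,0,0,0,0,0,0,0,0,0,0,0,0,0,0,0]
  fingers: 0.4

```text
clock: 17.1
tool_pos: [0.4772, -0.0043, 0.0035]
ee_rot: [0.09, 0.996, 0.0, 0.001]
contact_force: [-3.7, 1.4, 7.6]
gripper_width: 0.0573
```

Call:
drive_tool:
  targets: [0,0,0,0,0,0,0,0,0,0,0,0]
  fingers: 0

```text
clock: 17.35
tool_pos: [0.4772, -0.0043, 0.0035]
ee_rot: [0.09, 0.996, 0.0, 0.001]
contact_force: [-2.1, 1.5, 6.7]
gripper_width: 0.0573
```

Call:
drive_tool:
  targets: [0,0,-4,0,0,0,-10,0,0,0,-20,0,0,0,-40,0,0,0,-60,0]

```text
clock: 17.77
tool_pos: [0.476, -0.0045, 0.0631]
ee_rot: [0.09, 0.996, -0.0, -0.001]
contact_force: [-0.1, 0.7, -2.0]
gripper_width: 0.0574
```

```bash
python3 - <<'E'
from mv import *
o=status.get_obs();print(o['contact_force'],o['gripper_width'],o['clock']);
c=cur();plan([.47,-.06,.11],[.50,-.14,.10,2.37],[.5095,-.2297,.09,1.79],[.5095,-.2297,.035,1.79])
E
```

```text
[-0.11511947  0.71243831 -1.98109945] 0.05743564708063308 17.7667
from [ 0.476  -0.0045  0.0631  2.9618]
-> [ 0.47 -0.06  0.11] row [ -4.  -55.7 -46.9] -0.0 n>= 1.7 0.0
-> [ 0.5  -0.14  0.1   2.37] row [-43.8 -73.3  10. ] 0.592 n>= 2.1 4.7
-> [ 0.5095 -0.2297  0.09    1.79  ] row [-69.4 -57.7  10. ] 0.58 n>= 2.2 4.6
-> [ 0.5095 -0.2297  0.035   1.79  ] row [ 0.  0. 55.] -0.0 n>= 1.3 0.0
```

Call:
drive_tool:
  targets: [-1,-15,-12,0,-2,-35,-30,0,-4,-56,-47,0,-4,-56,-47,0]

```text
clock: 18.1
tool_pos: [0.4728, -0.0632, 0.1132]
ee_rot: [0.091, 0.996, -0.001, 0.003]
contact_force: [0.4, 0.1, -2.1]
gripper_width: 0.0575
```

Call:
drive_tool:
  targets: [-9,-15,2,0.12,-18,-30,4,0.24,-27,-45,6,0.36,-36,-60,8,0.48,-44,-73,10,0.59]

```text
clock: 18.52
tool_pos: [0.5011, -0.1406, 0.0994]
ee_rot: [0.378, 0.926, 0.0, 0.0]
contact_force: [-0.1, 0.3, -2.2]
gripper_width: 0.0575
```

Call:
drive_tool:
  targets: [-14,-12,2,0.12,-28,-24,4,0.24,-42,-36,6,0.36,-56,-48,8,0.48,-69,-58,10,0.58]

```text
clock: 18.93
tool_pos: [0.5099, -0.2304, 0.0892]
ee_rot: [0.627, 0.779, 0.0, -0.0]
contact_force: [-0.1, -1.0, -1.6]
gripper_width: 0.0571
```

```bash
python3 - <<'E'
from mv import *
o=status.get_obs();print(o['contact_force'],o['gripper_width'],o['clock']);
plan([.5095,-.2297,.036,1.79])
E
```

```text
[-0.12007951 -0.97189571 -1.61908625] 0.05705335956344172 18.9333
from [ 0.5099 -0.2304  0.0892  1.7857]
-> [ 0.5095 -0.2297  0.036   1.79  ] row [ 0.7 -0.3 53.2] -0.004 n>= 1.3 0.0
```

Call:
drive_tool:
  targets: [0,0,15,0,0,0,30,0,0,0,44,0,0,0,53,0,0,0,55,0]

```text
clock: 19.35
tool_pos: [0.5087, -0.2288, 0.0326]
ee_rot: [0.625, 0.781, -0.0, -0.001]
contact_force: [0.5, 0.5, -1.8]
gripper_width: 0.0575
```

Call:
drive_tool:
  targets: [0,0,2,0,0,0,4,0,0,0,6,0,0,0,8,0]

```text
clock: 19.68
tool_pos: [0.5107, -0.2299, 0.0274]
ee_rot: [0.625, 0.781, 0.0, 0.001]
contact_force: [-7.7, 3.8, 27.3]
gripper_width: 0.0571
```

Call:
drive_tool:
  targets: [0,0,0,0,0,0,0,0,0,0,0,0,0,0,-10,0,0,0,-30,0]
  fingers: 0.9

```text
clock: 20.1
tool_pos: [0.5081, -0.2288, 0.0548]
ee_rot: [0.625, 0.781, -0.001, -0.002]
contact_force: [-0.2, -0.0, 0.3]
gripper_width: 0.0772
```

Call:
drive_tool:
  targets: [0,0,-35,0,20,0,-60,0,55,0,-70,0,90,0,-75,0,130,0,-75,0]

```text
clock: 20.52
tool_pos: [0.4828, -0.1026, 0.1338]
ee_rot: [0.626, 0.78, 0.001, 0.002]
contact_force: [0.9, 0.8, 0.1]
gripper_width: 0.0768
```

```bash
cat > st.py <<'E'
from mv import *
CX,CY,CA=.5894,-.2885,1.735
def W(x,y,z): return [CX+x*np.cos(CA)-y*np.sin(CA),CY+x*np.sin(CA)+y*np.cos(CA),z]
E
python3 - <<'E'
from chk import *
from st import *
white_fit('pile',[.509,-.229,1.79],.024,.012)
im=cv2.cvtColor(F['scene']['pixels'],cv2.COLOR_RGB2BGR); p=proj(F['scene'],[.52,-.23,.04])[0].astype(int); x0,y0=p[0]-50,p[1]-50
cv2.imwrite('pics/st3.png',cv2.resize(im[y0:y0+90,x0:x0+100],(600,540),interpolation=cv2.INTER_CUBIC))
P=CA+np.pi/2
c=cur()
plan([.43,-.12,.10,2.4],[.42,-.20,.10,2.95],W(.072,.135,.08)+[P],W(.072,.135,.002)+[P])
E
```

```text
pile scene [ 0.5086 -0.2335  1.7778] cost 0.342
pile top [ 0.5104 -0.2315  1.8112] cost 0.157
from [ 0.4801 -0.0986  0.1322  1.7968]
-> [ 0.43 -0.12  0.1   2.4 ] row [ -9.6 -53.6  32.2] -0.603 n>= 1.5 4.8
-> [ 0.42 -0.2   0.1   2.95] row [-46.7 -65.7  -0. ] -0.55 n>= 1.9 4.4
-> [ 0.4444 -0.2395  0.08    3.3058] row [-31.5 -34.2  20. ] -0.356 n>= 1.2 2.8
-> [ 0.4444 -0.2395  0.002   3.3058] row [-0.  0. 78.] -0.0 n>= 1.9 0.0
```

View pics/st3.png

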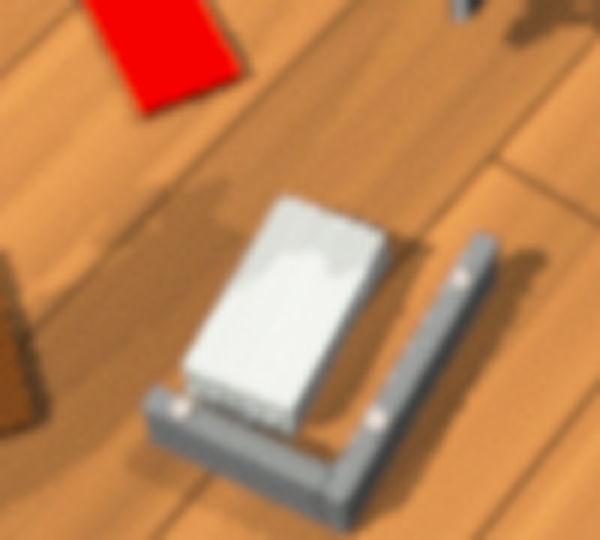

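The crop shows a neat three-plate pile clear of both fences, with its top near (285,310). Next I push it towards the long fence.

Call:
drive_tool:
  targets: [-2,-11,6,-0.12,-4,-22,12,-0.24,-6,-33,18,-0.36,-8,-44,25,-0.48,-10,-54,32,-0.6]
  fingers: 0.5

```text
clock: 21.03
tool_pos: [0.4307, -0.125, 0.0995]
ee_rot: [0.363, 0.932, -0.0, 0.0]
contact_force: [0.2, -0.4, -0.5]
gripper_width: 0.0426
```

Call:
drive_tool:
  targets: [-9,-13,0,-0.11,-18,-26,0,-0.22,-28,-40,0,-0.33,-38,-53,0,-0.44,-47,-66,0,-0.55]

```text
clock: 21.45
tool_pos: [0.4205, -0.2061, 0.0998]
ee_rot: [0.097, 0.995, -0.0, 0.0]
contact_force: [0.3, 0.0, 0.1]
gripper_width: 0.0426
```

Call:
drive_tool:
  targets: [-10,-11,5,-0.12,-20,-22,10,-0.24,-31,-34,20,-0.36,-31,-34,20,-0.36]

```text
clock: 21.78
tool_pos: [0.4452, -0.2467, 0.0786]
ee_rot: [-0.081, 0.997, -0.001, 0.0]
contact_force: [-0.6, 0.4, 0.2]
gripper_width: 0.0425
```

```bash
python3 - <<'E'
from st import *
o=status.get_obs();print(o['contact_force'],o['gripper_width'],o['clock']);P=CA+np.pi/2
plan(W(.072,.135,.003)+[P],W(.072,.115,.003)+[P],W(.072,.071,.003)+[P])
E
```

```text
[-0.63093808  0.42021374  0.23717676] 0.04250378016881316 21.7833
from [ 0.4452 -0.2467  0.0786 -2.9793]
-> [ 4.4440e-01 -2.3950e-01  3.0000e-03  3.3058e+00] row [-0.4  7.2 75.6] -0.002 n>= 1.8 0.0
-> [ 4.6420e-01 -2.3630e-01  3.0000e-03  3.3058e+00] row [-20.   0.  -0.] -0.0 n>= 0.5 0.0
-> [ 5.0760e-01 -2.2910e-01  3.0000e-03  3.3058e+00] row [-44.  -0.  -0.] -0.0 n>= 1.1 0.0
```

Call:
drive_tool:
  targets: [0,7,20,0,0,7,40,0,0,7,58,0,0,7,70,0,0,7,76,0]

```text
clock: 22.2
tool_pos: [0.4416, -0.2365, 0.002]
ee_rot: [-0.079, 0.997, 0.001, -0.001]
contact_force: [1.3, 0.2, 0.6]
gripper_width: 0.0424
```

Call:
drive_tool:
  targets: [-5,0,0,0,-10,0,0,0,-15,0,0,0,-20,0,0,0,-25,0,0,0]

```text
clock: 22.62
tool_pos: [0.468, -0.2334, 0.0038]
ee_rot: [-0.08, 0.997, -0.0, -0.0]
contact_force: [-7.1, 0.9, 4.2]
gripper_width: 0.0427
```

Call:
drive_tool:
  targets: [-5,0,0,0,-10,0,0,0,-15,0,0,0,-20,0,0,0,-25,0,0,0]

```text
clock: 23.03
tool_pos: [0.4902, -0.2294, 0.0031]
ee_rot: [-0.08, 0.997, -0.0, -0.002]
contact_force: [-8.0, -0.8, 5.1]
gripper_width: 0.0427
```

```bash
python3 - <<'E'
from st import *
o=status.get_obs();print(o['contact_force'],o['gripper_width'],o['clock']);P=CA+np.pi/2
plan(W(.072,.071,.003)+[P])
E
```

```text
[-7.95981762 -0.83329265  5.06956532] 0.042722158783852056 23.0333
from [ 0.4902 -0.2294  0.0031 -2.9822]
-> [ 5.0760e-01 -2.2910e-01  3.0000e-03  3.3058e+00] row [-17.2  -2.5   0.1] -0.005 n>= 0.4 0.0
```

Call:
drive_tool:
  targets: [-3,0,0,0,-6,0,0,0,-9,0,0,0,-11,0,0,0]

```text
clock: 23.37
tool_pos: [0.5013, -0.2277, 0.0031]
ee_rot: [-0.08, 0.997, -0.0, -0.002]
contact_force: [-7.5, -1.3, 5.6]
gripper_width: 0.0428
```

Call:
drive_tool:
  targets: [-1.5,0,0,0,-3,0,0,0]

```text
clock: 23.53
tool_pos: [0.5032, -0.2274, 0.0031]
ee_rot: [-0.08, 0.997, -0.001, -0.003]
contact_force: [-12.2, -2.8, 9.8]
gripper_width: 0.0427
```

Call:
drive_tool:
  targets: [-1,0,0,0,-2,0,0,0]

```text
clock: 23.7
tool_pos: [0.5044, -0.2272, 0.0031]
ee_rot: [-0.079, 0.997, -0.001, -0.004]
contact_force: [-11.8, -2.4, 10.7]
gripper_width: 0.043
```

Call:
drive_tool:
  targets: [-1,0,0,0,-2,0,0,0]

```text
clock: 23.87
tool_pos: [0.5055, -0.2271, 0.003]
ee_rot: [-0.079, 0.997, -0.001, -0.004]
contact_force: [-17.2, -4.4, 13.0]
gripper_width: 0.0425
```

Call:
drive_tool:
  targets: [-1,0,0,0,-2,0,0,0,-2,0,0,0]

```text
clock: 24.12
tool_pos: [0.5067, -0.2268, 0.0029]
ee_rot: [-0.079, 0.997, -0.001, -0.005]
contact_force: [-16.7, -4.2, 12.9]
gripper_width: 0.0428
```

Call:
drive_tool:
  targets: [-1,0,0,0,-2,0,0,0,-2,0,0,0]

```text
clock: 24.37
tool_pos: [0.5067, -0.2268, 0.0028]
ee_rot: [-0.079, 0.997, -0.001, -0.007]
contact_force: [-21.9, -4.8, 18.2]
gripper_width: 0.0426
```

Call:
drive_tool:
  targets: [8,0,0,0,20,0,0,0,30,0,-10,0,30,0,-45,0,30,0,-80,0]
  fingers: 0.5

```text
clock: 24.78
tool_pos: [0.4821, -0.2297, 0.0826]
ee_rot: [-0.08, 0.997, 0.001, -0.002]
contact_force: [1.6, -1.2, 0.6]
gripper_width: 0.0427
```

```bash
python3 - <<'E'
from st import *
print(status.get_obs()['clock'])
plan([.45,-.15,.10,2.75],[.50,-.12,.10,2.2],W(.170,.032,.09)+[CA],W(.170,.032,.004)+[CA])
E
```

```text
24.7833
from [ 0.4821 -0.2297  0.0826 -2.9819]
-> [ 0.45 -0.15  0.1   2.75] row [ 19.1  83.8 -17.4] 0.551 n>= 2.1 4.4
-> [ 0.5  -0.12  0.1   2.2 ] row [-34.8  46.8  -0. ] 0.55 n>= 1.4 4.4
-> [ 0.53  -0.126  0.09   1.735] row [-22.5  20.7  10. ] 0.465 n>= 0.8 3.7
-> [ 0.53  -0.126  0.004  1.735] row [ 0.  0. 86.] -0.0 n>= 2.1 0.0
```

Call:
drive_tool:
  targets: [4,17,-4,0.11,8,34,-8,0.22,12,50,-12,0.33,16,67,-17,0.44,19,84,-17,0.55]
  fingers: 0.1

```text
clock: 25.2
tool_pos: [0.4527, -0.1502, 0.1013]
ee_rot: [0.197, 0.981, 0.0, 0.001]
contact_force: [0.0, -0.3, -0.1]
gripper_width: 0.0086
```

Call:
drive_tool:
  targets: [-7,9,0,0.11,-14,18,0,0.22,-21,28,0,0.33,-28,38,0,0.44,-35,47,0,0.55]

```text
clock: 25.62
tool_pos: [0.5033, -0.12, 0.1005]
ee_rot: [0.455, 0.89, 0.0, 0.001]
contact_force: [0.2, -1.4, 0.2]
gripper_width: 0.0083
```

Call:
drive_tool:
  targets: [-6,5,3,0.12,-12,10,6,0.24,-18,15,10,0.36,-22,20,10,0.465,-22,20,10,0.465]

```text
clock: 26.03
tool_pos: [0.533, -0.1265, 0.0902]
ee_rot: [0.647, 0.763, 0.001, 0.001]
contact_force: [0.5, 0.2, -0.1]
gripper_width: 0.0086
```

```bash
python3 - <<'E'
from st import *
o=status.get_obs();print(o['contact_force'],o['gripper_width'],o['clock'])
plan(W(.170,.032,.004)+[CA],W(.140,.032,.004)+[CA],W(.121,.032,.004)+[CA])
from chk import *
white_fit('pile',W(.072,.03,0)[:2]+[CA],.024,.012)
E
```

```text
[ 0.46055233  0.16226211 -0.09101467] 0.00862968759087228 26.0333
from [ 0.533  -0.1265  0.0902  1.7344]
-> [ 0.53  -0.126  0.004  1.735] row [ 1.  -2.8 86.2] -0.001 n>= 2.1 0.0
-> [ 0.5349 -0.1556  0.004   1.735 ] row [-30.   0.  -0.] -0.0 n>= 0.7 0.0
-> [ 0.5381 -0.1744  0.004   1.735 ] row [-19.  -0.  -0.] -0.0 n>= 0.5 0.0
pile scene [ 0.549  -0.2267  1.7162] cost 0.227
pile top [ 0.5591 -0.2576  2.0129] cost 0.372
```

Call:
drive_tool:
  targets: [0,-2,30,0,0,-2,60,0,0,-2,78,0,0,-2,85,0,0,-2,85,0]

```text
clock: 26.55
tool_pos: [0.5277, -0.1264, 0.0036]
ee_rot: [0.645, 0.764, -0.001, -0.002]
contact_force: [-0.6, 0.8, -0.2]
gripper_width: 0.0087
```

Call:
drive_tool:
  targets: [-7,0,0,0,-14,0,0,0,-20,0,0,0,-25,0,0,0,-30,0,0,0]

```text
clock: 26.97
tool_pos: [0.5354, -0.1575, 0.006]
ee_rot: [0.646, 0.763, 0.0, 0.001]
contact_force: [0.4, 0.3, 0.4]
gripper_width: 0.0086
```

Call:
drive_tool:
  targets: [-3,0,0,0,-6,0,0,0,-9,0,0,0,-12,0,0,0]

```text
clock: 27.3
tool_pos: [0.5363, -0.1658, 0.0055]
ee_rot: [0.646, 0.764, 0.002, -0.002]
contact_force: [-2.2, 9.0, 8.4]
gripper_width: 0.0088
```

```bash
python3 - <<'E'
from st import *
o=status.get_obs();print(o['contact_force'],o['torque'])
plan(W(.121,.032,.004)+[CA])
E
```

```text
[-2.1875225   9.01819786  8.42171881] [1.89315396e+00 4.34550812e-01 1.45454293e-04]
from [ 0.5363 -0.1658  0.0055  1.738 ]
-> [ 0.5381 -0.1744  0.004   1.735 ] row [-8.7  0.3  1.5] 0.003 n>= 0.2 0.0
```

Call:
drive_tool:
  targets: [-1.5,0,0,0,-3,0,0,0,-4.5,0,0,0,-6,0,0,0]

```text
clock: 27.63
tool_pos: [0.5372, -0.1716, 0.0055]
ee_rot: [0.646, 0.764, 0.002, -0.002]
contact_force: [-2.0, 8.3, 7.6]
gripper_width: 0.0087
```

Call:
drive_tool:
  targets: [-1,0,0,0,-2,0,0,0,-2,0,0,0]

```text
clock: 27.88
tool_pos: [0.5376, -0.1739, 0.0055]
ee_rot: [0.646, 0.764, 0.002, -0.002]
contact_force: [-2.1, 9.1, 7.1]
gripper_width: 0.0086
```

Call:
drive_tool:
  targets: [-1,0,0,0,-2,0,0,0,-2,0,0,0]

```text
clock: 28.13
tool_pos: [0.5378, -0.1752, 0.0055]
ee_rot: [0.645, 0.764, 0.002, -0.002]
contact_force: [-1.8, 10.1, 8.2]
gripper_width: 0.0089
```

Call:
drive_tool:
  targets: [-1,0,0,0,-2,0,0,0,-2,0,0,0]

```text
clock: 28.38
tool_pos: [0.5379, -0.1757, 0.0054]
ee_rot: [0.645, 0.764, 0.003, -0.003]
contact_force: [-1.4, 14.3, 10.4]
gripper_width: 0.0081
```

Call:
drive_tool:
  targets: [-1,0,0,0,-2,0,0,0,-2,0,0,0]

```text
clock: 28.63
tool_pos: [0.5379, -0.1757, 0.0054]
ee_rot: [0.645, 0.764, 0.005, -0.005]
contact_force: [-3.7, 20.7, 12.5]
gripper_width: 0.0091
```

Call:
drive_tool:
  targets: [-1,0,0,0,-2,0,0,0,-2,0,0,0]

```text
clock: 28.88
tool_pos: [0.5379, -0.1757, 0.0054]
ee_rot: [0.644, 0.765, 0.006, -0.006]
contact_force: [-3.2, 27.3, 15.6]
gripper_width: 0.0084
```

Call:
drive_tool:
  targets: [8,0,0,0,20,0,0,0,30,0,-15,0,30,0,-50,0,30,0,-85,0]

```text
clock: 29.3
tool_pos: [0.5322, -0.1533, 0.0895]
ee_rot: [0.646, 0.764, -0.001, -0.002]
contact_force: [1.7, -0.9, 0.4]
gripper_width: 0.0089
```

Call:
drive_tool:
  targets: [20,-35,-5,0,35,-70,-10,0,40,-100,-10,0]

```text
clock: 29.55
tool_pos: [0.4277, -0.1305, 0.1011]
ee_rot: [0.646, 0.764, 0.0, 0.001]
contact_force: [-0.2, -0.4, 0.2]
gripper_width: 0.0084
```

```bash
cat > look.py <<'E'
from chk import *
from st import *
import sys
white_fit('pile',W(.055,.03,0)[:2]+[CA],.024,.012)
t=[]
for c in('scene','top'):
    f=F[c]; p=proj(f,W(.06,.03,.03))[0].astype(int); x0,y0=p[0]-35,p[1]-35
    t.append(cv2.resize(cv2.cvtColor(f['pixels'],cv2.COLOR_RGB2BGR)[y0:y0+75,x0:x0+50 if c=='scene' and 0 else x0+65],(400,462),interpolation=cv2.INTER_CUBIC))
cv2.imwrite('pics/'+sys.argv[1],np.hstack(t))
o=status.get_obs();print(o['clock'],o['contact_force'])
P=CA+np.pi/2
plan([.45,-.12,.10,2.3],[.43,-.20,.10,2.85],W(.055,.11,.08)+[P],W(.055,.11,.003)+[P],W(.055,.071,.003)+[P])
E
python3 look.py sq1.png
```

```text
pile scene [ 0.5524 -0.2435  1.6933] cost 0.219
pile top [ 0.5596 -0.2392  1.6579] cost 0.292
29.65 [ 0.335   0.2972 -0.7609]
from [ 0.4234 -0.1304  0.0995  1.7362]
-> [ 0.45 -0.12  0.1   2.3 ] row [ 5.9 27.9 -0.5] -0.564 n>= 0.7 4.5
-> [ 0.43 -0.2   0.1   2.85] row [-46.3 -68.2  -0. ] -0.55 n>= 2.0 4.4
-> [ 0.4719 -0.2522  0.08    3.3058] row [-55.1 -38.   20. ] -0.456 n>= 1.7 3.6
-> [ 0.4719 -0.2522  0.003   3.3058] row [-0.  0. 77.] -0.0 n>= 1.8 0.0
-> [ 0.5104 -0.2458  0.003   3.3058] row [-39.   0.  -0.] -0.0 n>= 0.9 0.0
```

View pics/sq1.png

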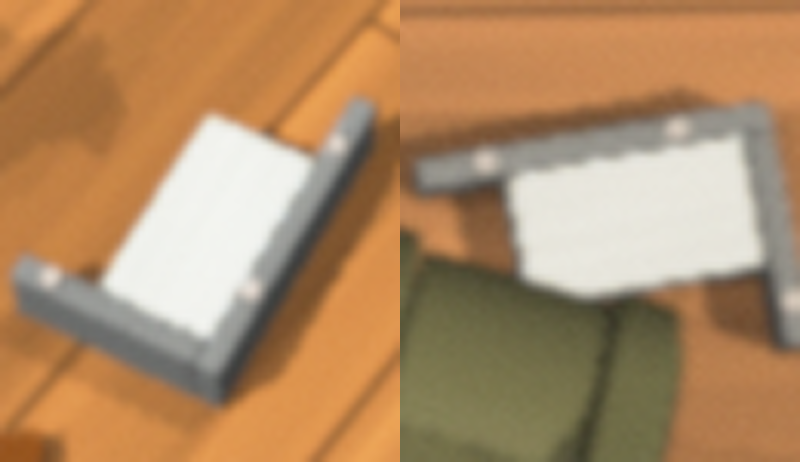

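The pile looks seated in the corner in both views. I'll do one more gentle squaring push on each side.

Call:
drive_tool:
  targets: [1,6,0,-0.11,2,12,0,-0.22,3,18,0,-0.33,4,24,0,-0.44,6,28,0,-0.56]
  fingers: 0.5

```text
clock: 30.07
tool_pos: [0.4568, -0.1212, 0.1001]
ee_rot: [0.408, 0.913, -0.0, 0.001]
contact_force: [0.0, 1.2, -1.1]
gripper_width: 0.0429
```

Call:
drive_tool:
  targets: [-9,-14,0,-0.11,-18,-28,0,-0.22,-28,-42,0,-0.33,-37,-55,0,-0.44,-46,-68,0,-0.55]

```text
clock: 30.48
tool_pos: [0.4356, -0.2015, 0.1]
ee_rot: [0.144, 0.99, -0.0, 0.0]
contact_force: [1.1, -0.6, -0.1]
gripper_width: 0.0427
```

Call:
drive_tool:
  targets: [-12,-10,4,-0.12,-24,-20,8,-0.24,-36,-30,12,-0.36,-48,-38,20,-0.456,-48,-38,20,-0.456]

```text
clock: 30.9
tool_pos: [0.4718, -0.2528, 0.079]
ee_rot: [-0.081, 0.997, -0.001, 0.0]
contact_force: [-0.2, 0.4, -0.9]
gripper_width: 0.0428
```

```bash
python3 - <<'E'
from st import *
o=status.get_obs();print(o['contact_force'],o['gripper_width'],o['clock']);P=CA+np.pi/2
plan(W(.055,.115,.003)+[P],W(.055,.071,.003)+[P])
E
```

```text
[-0.24378939  0.35587382 -0.87085167] 0.04282539568720336 30.9
from [ 0.4718 -0.2528  0.079  -2.9788]
-> [ 4.6700e-01 -2.5300e-01  3.0000e-03  3.3058e+00] row [ 4.8  0.6 76. ] -0.001 n>= 1.8 0.0
-> [ 5.1040e-01 -2.4580e-01  3.0000e-03  3.3058e+00] row [-44.  -0.  -0.] -0.0 n>= 1.1 0.0
```

Call:
drive_tool:
  targets: [2,0,25,0,4,0,50,0,4,0,68,0,4,0,75,0]

```text
clock: 31.23
tool_pos: [0.4642, -0.2501, 0.0026]
ee_rot: [-0.08, 0.997, 0.001, -0.002]
contact_force: [-0.6, 0.9, 0.3]
gripper_width: 0.0427
```

Call:
drive_tool:
  targets: [-9,0,0,0,-18,0,0,0,-27,0,0,0,-33,0,0,0,-37,0,0,0]

```text
clock: 31.65
tool_pos: [0.5053, -0.2458, 0.0064]
ee_rot: [-0.081, 0.997, -0.001, 0.001]
contact_force: [0.2, 0.1, 0.2]
gripper_width: 0.0426
```

Call:
drive_tool:
  targets: [-2,0,0,0,-4,0,0,0,-5,0,0,0,-6,0,0,0,-7,0,0,0]

```text
clock: 32.07
tool_pos: [0.5094, -0.2444, 0.005]
ee_rot: [-0.08, 0.997, 0.0, -0.0]
contact_force: [-2.3, -0.5, 0.1]
gripper_width: 0.0426
```

Call:
drive_tool:
  targets: [-1,0,0,0,-2,0,0,0,-3,0,0,0,-3,0,0,0]

```text
clock: 32.4
tool_pos: [0.5095, -0.2443, 0.0048]
ee_rot: [-0.08, 0.997, -0.0, -0.003]
contact_force: [-9.0, -1.8, 6.6]
gripper_width: 0.0427
```

Call:
drive_tool:
  targets: [-1,0,0,0,-2,0,0,0,-3,0,0,0,-3,0,0,0]

```text
clock: 32.73
tool_pos: [0.5095, -0.2442, 0.0046]
ee_rot: [-0.08, 0.997, -0.001, -0.005]
contact_force: [-16.3, -4.9, 12.4]
gripper_width: 0.0423
```

Call:
drive_tool:
  targets: [8,0,0,0,20,0,0,0,30,0,-15,0,30,0,-50,0,30,0,-85,0]

```text
clock: 33.15
tool_pos: [0.4834, -0.2474, 0.0895]
ee_rot: [-0.08, 0.997, 0.001, -0.002]
contact_force: [0.8, -0.6, -0.0]
gripper_width: 0.0429
```

Call:
drive_tool:
  targets: [10,38,-8,0,18,78,-16,0,26,116,-24,0,34,150,-30,0,40,180,-30,0]

```text
clock: 33.57
tool_pos: [0.4168, -0.0755, 0.1211]
ee_rot: [-0.08, 0.997, 0.0, 0.001]
contact_force: [1.7, -0.0, -0.3]
gripper_width: 0.0426
```

```bash
python3 - <<'E'
from chk import *
from st import *
print(cur(),status.get_obs()['clock'],status.get_obs()['contact_force'])
f=F['scene']
t=[]
for c in('scene','top'):
    f=F[c]; p=proj(f,W(.06,.03,.03))[0].astype(int); x0,y0=p[0]-32,p[1]-32
    im=cv2.resize(cv2.cvtColor(f['pixels'],cv2.COLOR_RGB2BGR)[y0:y0+65,x0:x0+65],(400,400),interpolation=cv2.INTER_CUBIC)
    t.append(im)
t=np.hstack(t)
im=cv2.resize(cv2.cvtColor(F['top']['pixels'],cv2.COLOR_RGB2BGR)[60:300,30:510],(400,200),interpolation=cv2.INTER_AREA)
im2=cv2.resize(cv2.cvtColor(F['scene']['pixels'],cv2.COLOR_RGB2BGR)[60:380,0:560],(400,200),interpolation=cv2.INTER_AREA)
cv2.imwrite('pics/fin.png',np.vstack([t,np.hstack([im2,im])]))
W_=[]
for c in F:
    m=comp(white(F[c]),proj(F[c],W(.055,.03,.036))[0]); 
    if m is None: continue
    # top-face outline vs ideal
    pp=[box(-.055,.055,-.03,.03,.0355,.036)] if c=='top' else [box(-.055,.055,-.03,.03,.0355,.036)]
    say(c+' topface',fit([(F[c],m,pp)],W(.055,.03,0)[:2]+[CA])); print('ideal',W(.055,.03,0)[:2],CA)
for n in('flange','pipe_stub','vblock','oil','wrench','driver','tin'):
    a=viewer.mark_of('scene',n);b=viewer.mark_of('top',n)
    print(n,a and np.round(a[0]['centre'],1),b and np.round(b[0]['centre'],1))
E
```

```text
[ 0.4153 -0.0739  0.1201 -2.9764] 33.6667 [ 0.2674 -1.0914  0.4652]
scene topface [ 0.5536 -0.248   1.7813] cost 0.282
ideal [np.float64(0.5508128625474277), np.float64(-0.2391438167681466)] 1.735
top topface [ 0.5546 -0.2404  1.7496] cost 0.318
ideal [np.float64(0.5508128625474277), np.float64(-0.2391438167681466)] 1.735
flange [263.1 192.6] []
pipe_stub [364.5 240.4] [230.5 150.4]
vblock [345.5 271.9] [277.6 155.5]
oil [313.1 304.3] [323.4 152.7]
wrench [308.8 162.9] [161.6 267.4]
driver [262.8 189.4] [442.2 244.6]
tin [337.8 148.2] [114.3 253. ]
```

View pics/fin.png

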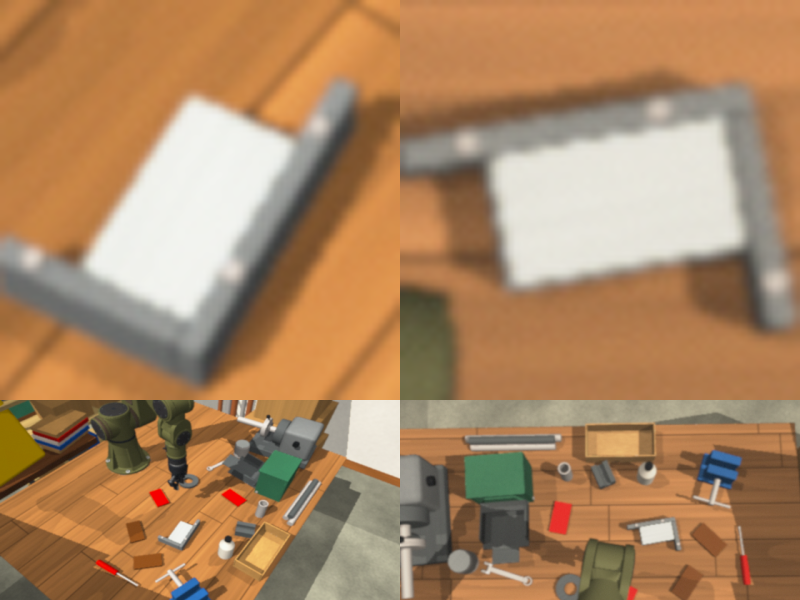

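```bash
python3 -c "
from bench import sign_off,status
print(sign_off(),status.get_obs()['clock'])"
```

```text
the job is handed in; nothing more can be done
the job is handed in; nothing more can be done
```

I tilted the bin fully out and stacked its plate, then the bench plate, on the plate in the stop. I then pushed the pile gently against the long fence, the short fence and the long fence again. I handed the job in at about 34 s with the gripper clear.

- **Final check:** the last pictures from both cameras show one square pile seated against both fences. The other things looked unmoved in the last picture. The last push on each fence stalled: about 17 N on the long one, about 27 N on the short one.
- **What went wrong on the way:**
  - The first grasp of the bench plate closed above it. The plate had not visibly moved, and a lower second grasp held.
  - Pushing the bin onto its end stop peaked at about 60 N at the fingertips.
- **Checks that disagreed or could not be made:**
  - The silhouette fits of the finished pile were poor, since the fences hide part of it, and were 4 to 9 mm off the ideal position.
  - I judged flushness by the pictures and the stall positions. How flush the two lower plates are could not be seen directly.
  - The last network marks missed the flange in the top view and misplaced the driver in the scene view. Those two rest on the picture alone.

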